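# Swap the module in a locking-forceps clamp

## Robot

A 6-joint arm with a two-finger parallel gripper is mounted at the origin on a cart in front of the work surface, level with it; the furniture and walls round the work are solid. World frame = base frame: x ahead of the robot, y to its left, z up, the work surface at z = 0. Lengths are in m, angles in rad, forces in N, time in s.
With the tool pointing down it reaches from about 0.325 to 0.775 m from the base axis. Payload 5.5 kg.
Tool frame: the origin (TCP) lies on the centre line of the jaws, within the pads' length; the fingertips stand robot.finger_overhang ahead of it and the grasp point (between the pads) lies 8 mm behind it (robot.finger_overhang is the distance from the TCP to the fingertips, in m); z points along the fingers, y is the line along which they close (so a half turn about z gives the same grasp; the last joint's range is limited). The gripper opens to 85 mm and grips with 20 to 120 N. Pads are 22 mm wide; open, the fingers measure 114 mm over their backs; the gripper's body (76 mm by 85 mm) begins 54 mm behind the grasp point. The pads swing forward as they close: fully open they stand 13 mm farther back than shut.
Start: joints at [1.087, 0.091, 1.231, -0, 1.82, -0.057], TCP at [0.248, 0.546, 0.242] pointing down, gripper open.
Joint ranges: [-2.87, 2.87], [-0.86, 2.18], [0.17, 2.46], [-1.51, 4.65], [0.06, 2.69], [-2.65, 2.65]. Speed limits (rad/s): [2.57, 2.57, 3.01, 3.14, 3.14, 3.14].

## Interface

Orientations are given as a 3x3 rotation matrix whose columns are the frame's x, y, z axes.
In Python, from cell import robot gives the robot as it stands. The module is installed in compiled form; this text tells all that it offers.
- The arm moves only by the tool step_arm, never from a script. Its argument "moves" is a list of rows, each an object of numbers: "x", "y", "z": the shift along the tool's x, y, z in m; "ax", "ay", "az": the turn, a rotation vector about the tool's x, y, z in degrees. A call has 1 to 12 rows; each row shifts and turns the commanded pose from where the row before left it, along the tool's axes as they then stand; what a row does not reach is not made up. A row lasts 1/10 s, in which the tool goes at most 50 mm and 8.59 degrees, less where a joint would pass 70% of its speed; a pose out of reach is approached as far as the arm can. A call is refused whole if a number of a shift passes 0.05 or a number of a turn 8.59, either way. A call with a gripper value outside its range is refused whole. "grip" is the finger opening in m, from 0 to 0.0854, set as the call begins (left out, the last holds). The fingers move at their own pace and stop on an object; the grip force is fixed at half the most. Time passes only in rows, so rows that do not move let the fingers close. It gives the time, the measured TCP pose, the force, the opening and the grip force at its end, in the units of the state.
- robot.observe(): the state, without advancing time (a new reading comes with each control period).
- robot.get_image(name): name is "side" or "top"; returns the picture (480x640x3 uint8, red, green, blue); there is no depth.
- robot.camera_info(name): a dict with "K" (3x3 intrinsics, pixels), "T" (4x4, takes a point from camera to world coordinates). Camera axes: x right, y down, z forward; pixel columns grow to the right and rows downward; lengths in m; the calibration is good to about 2 mm. A picture is of the moment at which its call begins. camera_info takes no time and is no camera call.
- robot.finish_job(): hands the job in; it is judged then, once.
The state is a dict: "time": time; "q": joint angles; "qvel": joint speeds; "joint_efforts": joint torques, N m; "eef_pos": TCP position; "tool_rot": TCP orientation; "wrist_force": force on the tool from outside, world axes, zero at the start; "wrist_torque": the same for the moment, N m; "grip_width": finger opening in m; "gripper_force": force on a finger pad.
Only numpy, scipy, OpenCV 4.12 (cv2) and the standard library are available. Lean on these libraries where they do the work, as an engineer would, in place of code of your own. Each camera call takes 0.05 s, during which the arm holds its last target. There are 200 camera calls.

## Task

Free the finished module (green ends) by pressing down the red thumb plate of the clamp's long handle so that the ratchet lets go and the handles spring open, then lay the module flat in the larger compartment of the black tray and let go of it. Then lay the next module (orange ends) on the clamp's rest, lengthwise and flush with its ends, and squeeze the two handles together until the ratchet locks and holds the module by itself. Leave the other things on the bench where they are.

Things in the scene. Friction and masses are not known exactly. Their poses are not given: they have to be found in the camera images.
- clamp: Clamp like locking forceps on a dark plate (265x70x10), fixed. Origin on the bench under the pivot, x to the jaws, -x to the handles, z up. It swings in a level plane 60 mm up. Two shanks 10 mm thick with blue grips reach 105 mm behind the pivot, free underneath: short one on the +y side, 61-72 mm up; long one, -y side, 48-59 mm up. Jaw arms: within 50 mm of the x axis, up to x = 94, 70 mm high.
- handle_short (a joint): Closing angle of both handles (equal, opposite, spring-opened), rad: 0 open (65 mm over the outside at squeeze_point), 0.205 end stop (30 mm over the outside, also with a module in). The ratchet catches at about 0.085, 0.13, 0.18; let go, the last one passed holds. A full squeeze takes about 20 N a side. Each shank is at 0.32 minus this angle from the -x axis. Starts at about 0.13.
- handle_long (a joint): How far the long handle's spring leaf, with teeth and thumb plate, is bent down (sideways to the scissor plane), rad: 0 at rest, 0.14 its stop; it bends about a level line 20 mm behind the pivot. From about 0.055 (thumb plate 6 mm down, about 5 N) the teeth part and the handles spring open; when let go it springs back up. It dips and returns as the ratchet clicks over a tooth.
- thumb_plate (a point): Centre of the top of the round red thumb plate (26 mm across, smooth) on the end of the long handle, 128 mm from the pivot, 68 mm above the bench at rest; moves with the handle. Full travel down 15 mm (8 N). On release the handle swings some 17 mm outward, away from the short one, under whatever presses it.
- squeeze_point (a point): Point midway between the two handles, 88 mm behind the pivot on the clamp's -x axis, 60 mm above the bench; fixed to the clamp, axes as the clamp's: the handles close along y.
- seat (a point): Centre of the top of the module's rest (block 90x20 mm, 45 mm above the bench), 100 mm from the pivot; axes as the clamp's. A module lies on it lengthwise along x, ends flush. Two black sprung rubber pads (18 mm square, 75 mm from the pivot, 62 mm up) take its long sides near the inner end; open, they leave 5 mm a side. Grip a module 25 mm outward (+x) of the seat, clear of the jaws.
- module_done: Converter module: finned bare-metal case 90 mm long (own x) x 30 mm wide (y) x 34 mm high (z) with green end caps, about 0.15 kg, a solid block to the fingers. Origin at the centre of its underside; both ends are alike. The finished one: it starts locked in the clamp, on the seat.
- module_next: Converter module: finned bare-metal case 90 mm long (own x) x 30 mm wide (y) x 34 mm high (z) with orange end caps, about 0.15 kg, a solid block to the fingers. Origin at the centre of its underside; both ends are alike. The next one: it starts on the bench to one side of the clamp.
- tray: Black parts tray 110 (x) x 160 (y) x 22 mm, fixed to the bench at one side of the clamp. Origin at the centre of its underside; floor and walls 2 mm thick. A wall at y = -21 mm divides it; the larger compartment is 106 mm (x) by 98 mm (y), centred at x = 0, y = +29 mm, so a module fits in it lengthwise along the tray's x.
- jar_inserts: Bystander: clear jar with a red lid, standing, 44 mm across, 50 mm high. Origin at the centre of its underside.
- solder_spool: Bystander: white wire spool with a blue top, standing, 55 mm across, 45 mm high. Origin at the centre of its underside.
- ipa_bottle: Bystander: tall white squeeze bottle with a blue nozzle, 59 mm across, 175 mm high. Origin at the centre of its underside.
- air_blower: Bystander: cream rubber bulb with a black upright nozzle, 56 mm across, 120 mm high. Origin at the centre of its underside.
- driver_red: Bystander: red screwdriver, lying, 164 x 22 x 22 mm. Origin at the centre of its underside.

How it is judged:
By the outcome, as a careful person would: the job done as asked, in the order asked, and still so for the second after the job is handed in, with the robot touching nothing.
It also fails if it takes over 72 s, if anything falls off the work surface, if the arm or the gripper's body presses on something with over 40 N, if the wrist force passes 120 N, or if a joint passes its speed limit or range.

## Working session

There is one attempt and no reset: what is moved stays moved. The work goes in short steps, Python scripts to look and compute and a tool call to move; the robot and the scene stay as the last step left them, time stands still between calls to the robot, and variables do not carry over. Pictures are saved under pics/ and viewed, at most 10 in all, crops included, and the job is handed in when it is done.

Besides the shell and the picture viewer there is one more tool, called after "Request:" as name([rows], argument=value, ...), one row to a line, values as JSON. step_arm: Moves the arm, as the interface text tells. Its arguments: {"type":"object","properties":{"moves":{"type":"array","items":{"type":"object","properties":{"x":{"type":"number"},"y":{"type":"number"},"z":{"type":"number"},"ax":{"type":"number"},"ay":{"type":"number"},"az":{"type":"number"}}}},"grip":{"type":"number"}},"required":["moves"]}

```bash
mkdir -p pics; cat > h.py <<'E'
import numpy as np, cv2
from cell import robot
def ray(cam,u,v):
    c=robot.camera_info(cam);K=c["K"];T=np.array(c["T"])
    d=T[:3,:3]@np.linalg.solve(np.array(K),[u,v,1.]);return T[:3,3],d
def plane(cam,u,v,z):
    o,d=ray(cam,u,v);return o+d*(z-o[2])/d[2]
def proj(cam,p):
    c=robot.camera_info(cam);T=np.linalg.inv(np.array(c["T"]));q=np.array(c["K"])@(T[:3,:3]@np.array(p)+T[:3,3]);return q[:2]/q[2]
def snap(cam,name):
    im=robot.get_image(cam);cv2.imwrite(f"pics/{name}.png",cv2.cvtColor(im,cv2.COLOR_RGB2BGR));return im
E
python3 - <<'E'
from h import *
snap("top","t0");snap("side","s0")
s=robot.observe();print(s["time"],s["eef_pos"],s["tool_rot"],s["grip_width"],robot.finger_overhang)
for c in("top","side"):print(robot.camera_info(c))
E
```

```text
0.1 [0.24828983 0.54596162 0.24123438] [[-9.10295378e-01  4.13958537e-01 -8.08682349e-04]
 [ 4.13959321e-01  9.10293962e-01 -1.60747269e-03]
 [ 7.07116152e-05 -1.79803656e-03 -9.99998381e-01]] 0.08555757040705611 0.011
{'K': array([[514.8264807 ,   0.        , 318.24337271],
       [  0.        , 514.8264807 , 246.57131051],
       [  0.        ,   0.        ,   1.        ]]), 'T': array([[ 0.05714507, -0.97072923,  0.23327922,  0.28942172],
       [-0.9983648 , -0.05590807,  0.01191715, -0.1399856 ],
       [ 0.00147386, -0.23357877, -0.97233677,  1.33054613],
       [ 0.        ,  0.        ,  0.        ,  1.        ]])}
{'K': array([[526.13595624,   0.        , 306.74101682],
       [  0.        , 526.13595624, 246.83863495],
       [  0.        ,   0.        ,   1.        ]]), 'T': array([[ 0.95911712, -0.11900193,  0.256774  ,  0.22026388],
       [-0.28297535, -0.41733057,  0.86357405, -1.38330668],
       [ 0.00439266, -0.90092937, -0.43394351,  0.72646831],
       [ 0.        ,  0.        ,  0.        ,  1.        ]])}
```

View pics/t0.png

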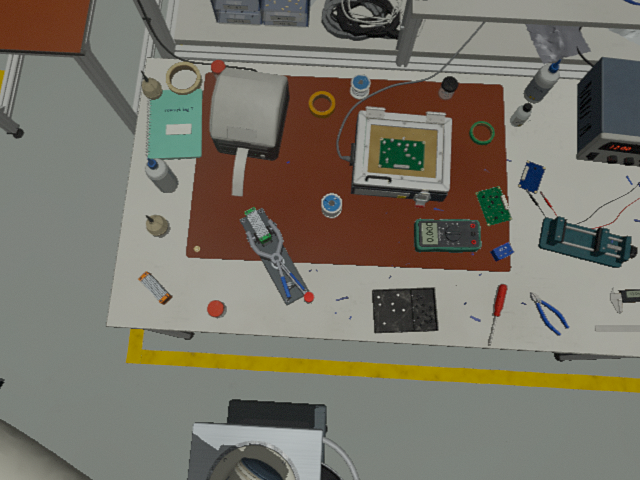

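View pics/s0.png

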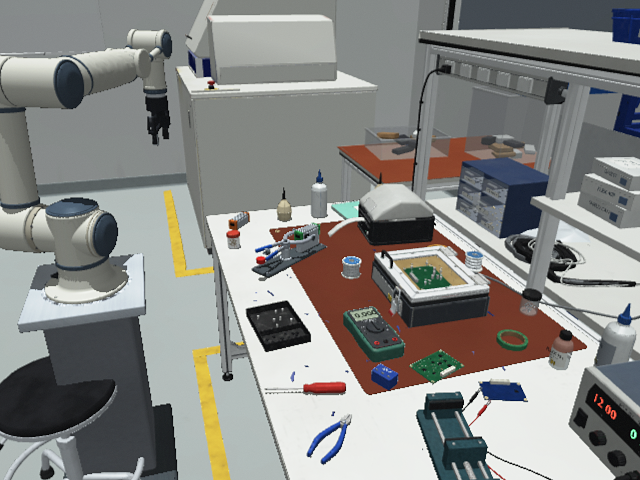

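The top view shows the clamp from the green module (258,224) to the red thumb plate (308,297). The orange module is at (155,288), the jar lid at (216,309) and the tray at (405,310). The side view agrees. I'll measure by colour next.

```bash
cat >> h.py <<'E'
def blobs(im,lo,hi,roi,amin=4):
    x0,y0,x1,y1=roi;h=cv2.cvtColor(im[y0:y1,x0:x1],cv2.COLOR_RGB2HSV)
    m=cv2.inRange(h,lo,hi);n,l,st,c=cv2.connectedComponentsWithStats(m)
    return [(c[i]+[x0,y0],st[i,4]) for i in range(1,n) if st[i,4]>=amin]
E
python3 - <<'E'
from h import *
im=cv2.cvtColor(cv2.imread("pics/t0.png"),cv2.COLOR_BGR2RGB)
a=im[195:315,130:330];b=im[280:340,365:445]
canv=cv2.resize(a,None,fx=4,fy=4,interpolation=cv2.INTER_CUBIC)
cv2.imwrite("pics/t0c.png",canv[...,::-1])
for nm,lo,hi,roi,z in [("red",(0,150,100),(8,255,255),(295,285,325,310),.068),("red2",(172,150,100),(180,255,255),(295,285,325,310),.068),
  ("green",(45,80,60),(85,255,255),(235,200,285,250),.079),("orange",(8,130,120),(20,255,255),(130,265,180,310),.034),("black",(0,0,0),(180,255,75),(365,280,445,340),.022)]:
    for c,A in blobs(im,lo,hi,roi):print(nm,c.round(1),A,plane("top",*c,z).round(4))
m=cv2.inRange(cv2.cvtColor(im[280:342,365:445],cv2.COLOR_RGB2HSV),(0,0,0),(180,255,80))
c=max(cv2.findContours(m,0,2)[0],key=cv2.contourArea)
r=cv2.boxPoints(cv2.minAreaRect(c))+[365,280]
for p in r:print("tray",p,plane("top",*p,.022).round(4))
E
```

```text
red [308.3 296.7] 73 [ 0.4642 -0.1072  0.068 ]
green [249.8 210.4] 34 [0.674  0.0544 0.079 ]
green [264.8 237.5] 50 [0.6053 0.0106 0.079 ]
orange [143.1 275.7] 26 [0.4985 0.3182 0.034 ]
orange [163.5 297.8] 31 [0.445  0.2589 0.034 ]
black [404.6 310.2] 2662 [ 0.4501 -0.3523  0.022 ]
tray [371.54632664 289.65814972] [ 0.4978 -0.2668  0.022 ]
tray [435.60383606 287.09584808] [ 0.5139 -0.4308  0.022 ]
tray [437.34185791 330.54633331] [ 0.4036 -0.4356  0.022 ]
tray [373.28434753 333.10863495] [ 0.388  -0.2748  0.022 ]
```

View pics/t0c.png

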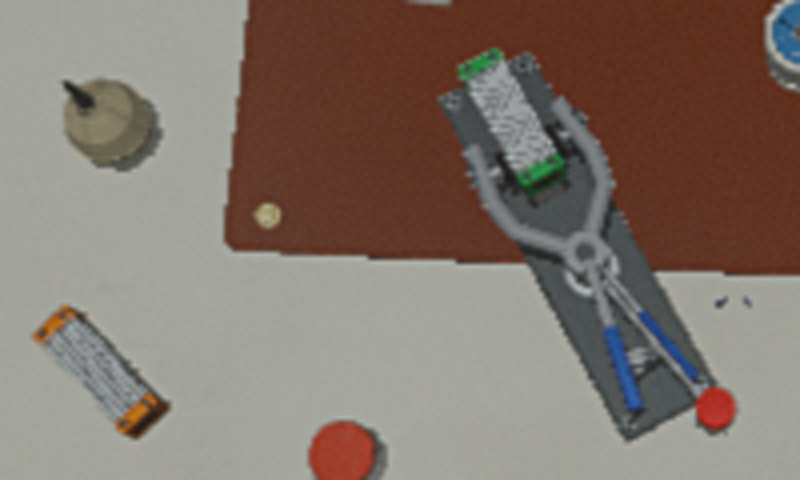

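Crop (4x, offset 130,195): pivot at (585,250), thumb plate at (715,408), and the clamp axis is clear. The orange module lies diagonally at (100,372). Next I'll check these against the side view and zoom on the tray.

```bash
cat >> h.py <<'E'
def tri(pt,ps):
    A=[];b=[]
    for c,p in(("top",pt),("side",ps)):
        o,d=ray(c,*p);d=d/np.linalg.norm(d);M=np.eye(3)-np.outer(d,d);A.append(M);b.append(M@o)
    return np.linalg.solve(sum(A),sum(b))
E
python3 - <<'E'
from h import *
t=cv2.imread("pics/t0.png");s=cv2.imread("pics/s0.png");im=s[...,::-1].copy()
print("pivot",plane("top",276.2,257.5,.072).round(4))
for c,A in blobs(im,(0,150,100),(8,255,255),(250,250,275,275)):print("red",c,A,tri((308.3,296.7),c).round(4),proj("side",(.4642,-.1072,.068)))
for c,A in blobs(im,(45,80,60),(85,255,255),(280,215,330,255)):print("g",c,A)
print("exp",proj("side",(.674,.0544,.079)),proj("side",(.6053,.0106,.079)))
a=cv2.resize(t[275:345,360:450],None,fx=5,fy=5,interpolation=cv2.INTER_CUBIC)
b=cv2.resize(s[205:275,225:335],None,fx=5,fy=5,interpolation=cv2.INTER_CUBIC)
o=np.zeros((600,550,3),np.uint8)
o=np.zeros((700,550,3),np.uint8);o[:350,:450]=a;o[350:]=b
o=cv2.resize(o,None,fx=.857,fy=.857);cv2.imwrite("pics/c2.png",o)
E
```

```text
pivot [ 0.5573 -0.0212  0.072 ]
red [260.29787234 259.82978723] 47 [ 0.4654 -0.1073  0.063 ] [259.56979316 258.31848505]
g [318.30434783 228.34782609] 23
g [298.1 235. ] 60
exp [314.92865122 224.15297991] [297.44125262 232.14781641]
```

View pics/c2.png

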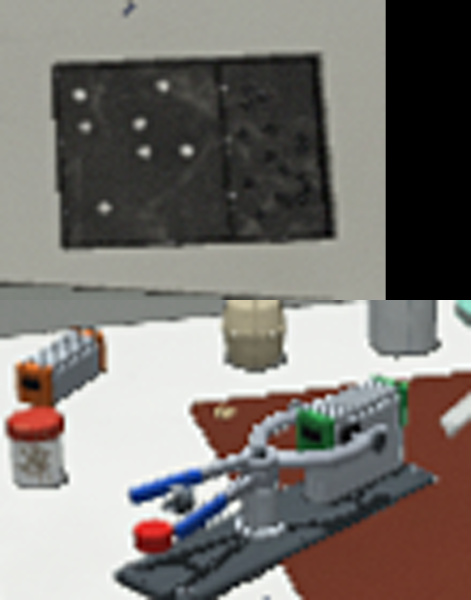

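Tray: the larger compartment is on the left (+y). Its corners in the crop are about (53,63), (320,54), (335,238) and (62,247). The clamp yaw is about 32.3° and the pivot about (.5565,-.021). Next I'll plan the press.

```bash
cat >> h.py <<'E'
from scipy.spatial.transform import Rotation as Ro
YAW=32.3;PIV=np.array([.5565,-.021])
def cl(x,y,z,yaw=YAW,piv=PIV):
    c,s=np.cos(np.radians(yaw)),np.sin(np.radians(yaw));return np.r_[piv+[c*x-s*y,s*x+c*y],z]
def go(t,yaw):
    "yaw: world angle of tool y. prints shift before turning (tool axes now), shift after turning, turn rotvec"
    o=robot.observe();R=np.array(o["tool_rot"]);c,s=np.cos(np.radians(yaw)),np.sin(np.radians(yaw))
    G=np.array([[s,c,0],[-c,s,0],[0,0,-1]]);d=np.array(t)-o["eef_pos"]
    print("t",round(o["time"],2),"pos",np.round(o["eef_pos"],4),"F",np.round(o["wrist_force"],1),"w",round(float(o["grip_width"]),4))
    print(" shift now-axes mm",(R.T@d*1e3).round(1),"shift goal-axes mm",(G.T@d*1e3).round(1),"turn deg",Ro.from_matrix(R.T@G).as_rotvec(True).round(2))
E
python3 - <<'E'
from h import *
go((.470,-.114,.12),YAW-90)
E
```

```text
t 0.1 pos [0.2483 0.546  0.2412] F [ 0.2  0.  -0.4] w 0.0856Traceback (most recent call last):
  File "<stdin>", line 2, in <module>
  File "h.py", line 30, in go
    print(" shift now-axes mm",(R.T@d*1e3).round(1),"shift goal-axes mm",(G.T@d*1e3).round(1),"turn deg",Ro.from_matrix(R.T@G).as_rotvec(True).round(2))
                                                                                                         ~~~~~~~~~~~~~~^^^^^^^
  File "scipy/spatial/transform/_rotation.pyx", line 1143, in scipy.spatial.transform._rotation.Rotation.from_matrix
ValueError: Non-positive determinant (left-handed or null coordinate frame) in rotation matrix 0: [[ 5.48237804e-01 -8.36322489e-01 -7.07116152e-05]
 [-8.36321069e-01 -5.48237026e-01  1.79803656e-03]
 [ 1.54250513e-03  9.26614001e-04  9.99998381e-01]].
```

```bash
sed -i 's/\[\[s,c,0\],\[-c,s,0\]/[[-s,c,0],[c,s,0]/' h.py
python3 - <<'E'
from h import *
go((.470,-.114,.12),YAW-90)
E
```

```text
t 0.1 pos [0.2483 0.546  0.2412] F [ 0.2  0.  -0.4] w 0.0856
 shift now-axes mm [-475.  -508.8  122.1] shift goal-axes mm [-165.2  676.3  121.2] turn deg [-6.0000e-02  1.1000e-01  1.2325e+02]
```

Request:
step_arm([
  {"x": -0.033, "y": -0.035},
  {"x": -0.033, "y": -0.035},
  {"x": -0.033, "y": -0.035},
  {"x": -0.033, "y": -0.035},
  {"x": -0.033, "y": -0.035},
  {"x": -0.033, "y": -0.035},
  {"x": -0.033, "y": -0.035},
  {"x": -0.033, "y": -0.035},
  {"x": -0.033, "y": -0.035},
  {"x": -0.033, "y": -0.035},
  {"x": -0.033, "y": -0.035},
  {"x": -0.033, "y": -0.035},
], grip=0)

```text
$.moves[0]: bad value
```

Request:
step_arm([
  {"x": -0.026, "y": -0.03},
  {"x": -0.026, "y": -0.03},
  {"x": -0.026, "y": -0.03, "az": 8.5},
  {"az": 8.5},
  {"az": 8.5},
  {"az": 8.5},
  {"az": 8.5},
  {"az": 8.5},
  {"az": 8.5},
  {"az": 8.5},
  {"az": 8.5},
  {"az": 8.5},
])

```text
$.moves[0]: bad value
```

```bash
python3 - <<'E'
from h import *
go((.470,-.114,.10),YAW-90)
E
```

```text
t 0.1 pos [0.2483 0.546  0.2412] F [ 0.2  0.  -0.4] w 0.0856
 shift now-axes mm [-475.  -508.7  142.1] shift goal-axes mm [-165.2  676.3  141.2] turn deg [-6.0000e-02  1.1000e-01  1.2325e+02]
```

Request:
step_arm([
  {"x": -0.033, "y": -0.035, "z": 0, "ax": 0, "ay": 0, "az": 0},
  {"x": -0.033, "y": -0.035, "z": 0, "ax": 0, "ay": 0, "az": 0},
  {"x": -0.033, "y": -0.035, "z": 0, "ax": 0, "ay": 0, "az": 0},
  {"x": -0.033, "y": -0.035, "z": 0, "ax": 0, "ay": 0, "az": 0},
  {"x": -0.033, "y": -0.035, "z": 0, "ax": 0, "ay": 0, "az": 0},
  {"x": -0.033, "y": -0.035, "z": 0, "ax": 0, "ay": 0, "az": 0},
  {"x": -0.033, "y": -0.035, "z": 0, "ax": 0, "ay": 0, "az": 0},
  {"x": -0.033, "y": -0.035, "z": 0, "ax": 0, "ay": 0, "az": 0},
  {"x": -0.033, "y": -0.035, "z": 0, "ax": 0, "ay": 0, "az": 0},
  {"x": -0.033, "y": -0.035, "z": 0, "ax": 0, "ay": 0, "az": 0},
  {"x": -0.033, "y": -0.035, "z": 0, "ax": 0, "ay": 0, "az": 0},
  {"x": -0.033, "y": -0.035, "z": 0, "ax": 0, "ay": 0, "az": 0},
], grip=0)

```text
time: 1.3
eef_pos: [0.4351, -0.002, 0.2421]
tool_rot: [[-0.91, 0.414, 0.0], [0.414, 0.91, 0.0], [-0.0, 0.0, -1.0]]
wrist_force: [1.1, 0.5, 0.4]
grip_width: -0.0
gripper_force: 0.0
```

Request:
step_arm([
  {"x": -0.026, "y": -0.03, "z": 0, "ax": 0, "ay": 0, "az": 0},
  {"x": -0.026, "y": -0.03, "z": 0, "ax": 0, "ay": 0, "az": 0},
  {"x": -0.026, "y": -0.03, "z": 0, "ax": 0, "ay": 0, "az": 8.5},
  {"x": 0, "y": 0, "z": 0, "ax": 0, "ay": 0, "az": 8.5},
  {"x": 0, "y": 0, "z": 0, "ax": 0, "ay": 0, "az": 8.5},
  {"x": 0, "y": 0, "z": 0, "ax": 0, "ay": 0, "az": 8.5},
  {"x": 0, "y": 0, "z": 0, "ax": 0, "ay": 0, "az": 8.5},
  {"x": 0, "y": 0, "z": 0, "ax": 0, "ay": 0, "az": 8.5},
  {"x": 0, "y": 0, "z": 0, "ax": 0, "ay": 0, "az": 8.5},
  {"x": 0, "y": 0, "z": 0, "ax": 0, "ay": 0, "az": 8.5},
  {"x": 0, "y": 0, "z": 0, "ax": 0, "ay": 0, "az": 8.5},
  {"x": 0, "y": 0, "z": 0, "ax": 0, "ay": 0, "az": 8.5},
])

```text
time: 2.5
eef_pos: [0.4686, -0.1142, 0.2418]
tool_rot: [[0.339, 0.941, -0.001], [0.941, -0.339, 0.0], [-0.0, -0.001, -1.0]]
wrist_force: [-0.2, 0.5, -0.7]
grip_width: -0.0001
gripper_force: 0.0
```

```bash
python3 - <<'E'
from h import *
go((.470,-.114,.10),YAW-90)
E
```

```text
t 2.5 pos [ 0.4686 -0.1142  0.2418] F [-0.2  0.5 -0.7] w -0.0001
 shift now-axes mm [  0.7   1.4 141.7] shift goal-axes mm [  1.3   0.6 141.8] turn deg [-5.00e-02  2.00e-02  3.79e+01]
```

Request:
step_arm([
  {"x": 0.001, "y": 0.001, "z": 0.03, "ax": 0, "ay": 0, "az": 7.6},
  {"x": 0, "y": 0, "z": 0.03, "ax": 0, "ay": 0, "az": 7.6},
  {"x": 0, "y": 0, "z": 0.03, "ax": 0, "ay": 0, "az": 7.6},
  {"x": 0, "y": 0, "z": 0.03, "ax": 0, "ay": 0, "az": 7.6},
  {"x": 0, "y": 0, "z": 0.03, "ax": 0, "ay": 0, "az": 7.5},
  {"x": 0, "y": 0, "z": 0, "ax": 0, "ay": 0, "az": 0},
])

```text
time: 3.1
eef_pos: [0.4671, -0.1127, 0.087]
tool_rot: [[0.843, 0.539, -0.009], [0.539, -0.843, 0.003], [-0.006, -0.007, -1.0]]
wrist_force: [-0.5, -1.1, -0.6]
grip_width: -0.0003
gripper_force: 0.0
```

```bash
python3 - <<'E'
from h import *
go((.470,-.114,.068),YAW-90)
t=snap("top","t1");s=snap("side","s1")
a=cv2.resize(t[180:330,230:350],None,fx=4,fy=4,interpolation=cv2.INTER_CUBIC)[:600]
b=cv2.resize(s[190:290,230:310],None,fx=4,fy=6/1.5,interpolation=cv2.INTER_CUBIC)
o=np.zeros((600,800,3),np.uint8);o[:,:480]=a;o[:400,480:]=b
cv2.imwrite("pics/c3.png",o[...,::-1])
E
```

```text
t 3.1 pos [ 0.4671 -0.1127  0.087 ] F [-0.5 -1.1 -0.6] w -0.0003
 shift now-axes mm [ 1.9  2.8 19. ] shift goal-axes mm [ 1.8  2.6 19. ] turn deg [-0.42  0.35  0.29]
```

View pics/c3.png

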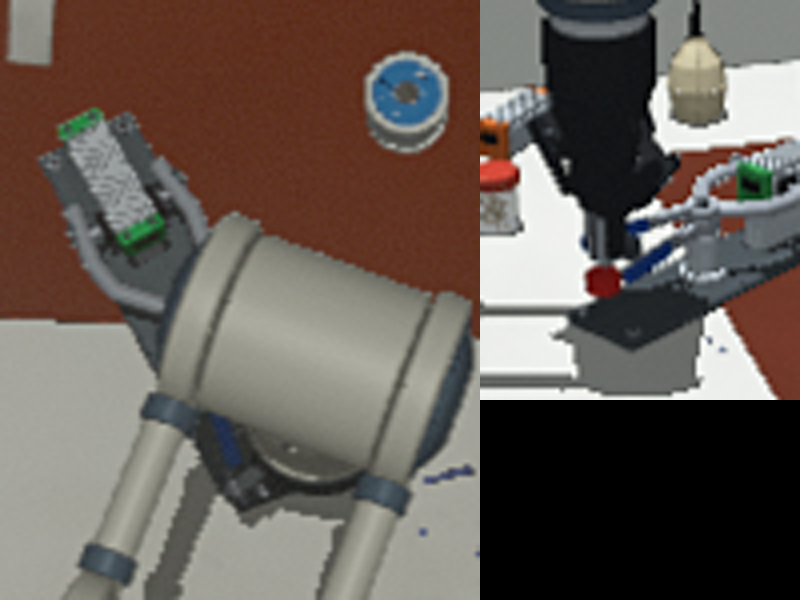

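The fingertips are just above the red plate, slightly to its outer side as planned. The plate is at (602,280) in the crop. I'll press now.

Request:
step_arm([
  {"x": 0.002, "y": 0.002, "z": 0.004, "ax": 0, "ay": 0, "az": 0},
  {"x": 0, "y": 0, "z": 0.004, "ax": 0, "ay": 0, "az": 0},
  {"x": 0, "y": 0, "z": 0.004, "ax": 0, "ay": 0, "az": 0},
  {"x": 0, "y": 0, "z": 0.004, "ax": 0, "ay": 0, "az": 0},
  {"x": 0, "y": 0, "z": 0.004, "ax": 0, "ay": 0, "az": 0},
])

```text
time: 3.7
eef_pos: [0.4733, -0.1147, 0.0729]
tool_rot: [[0.842, 0.54, 0.002], [0.54, -0.842, -0.001], [0.001, 0.002, -1.0]]
wrist_force: [0.9, -0.6, 2.8]
grip_width: 0.0002
gripper_force: 1.7
```

Request:
step_arm([
  {"x": 0, "y": 0, "z": 0, "ax": 0, "ay": 0, "az": 0},
  {"x": 0, "y": 0, "z": 0, "ax": 0, "ay": 0, "az": 0},
])

```text
time: 3.9
eef_pos: [0.473, -0.1144, 0.0727]
tool_rot: [[0.842, 0.539, 0.001], [0.539, -0.842, -0.0], [0.0, 0.001, -1.0]]
wrist_force: [-0.1, -0.7, 4.0]
grip_width: 0.0002
gripper_force: 1.7
```

```bash
python3 - <<'E'
from h import *
go((.470,-.114,.068),YAW-90)
s=snap("side","s2")
t=snap("top","t2")
b=cv2.resize(s[205:285,240:340],None,fx=5,fy=5,interpolation=cv2.INTER_CUBIC)
a=cv2.resize(t[195:300,230:305],None,fx=4,fy=4,interpolation=cv2.INTER_CUBIC)[:400]
cv2.imwrite("pics/c4.png",np.hstack([a,b])[...,::-1])
E
```

```text
t 3.9 pos [ 0.473  -0.1144  0.0727] F [-0.1 -0.7  4. ] w 0.0002
 shift now-axes mm [-2.3 -2.   4.7] shift goal-axes mm [-2.3 -2.   4.7] turn deg [ 0.04 -0.02  0.34]
```

View pics/c4.png

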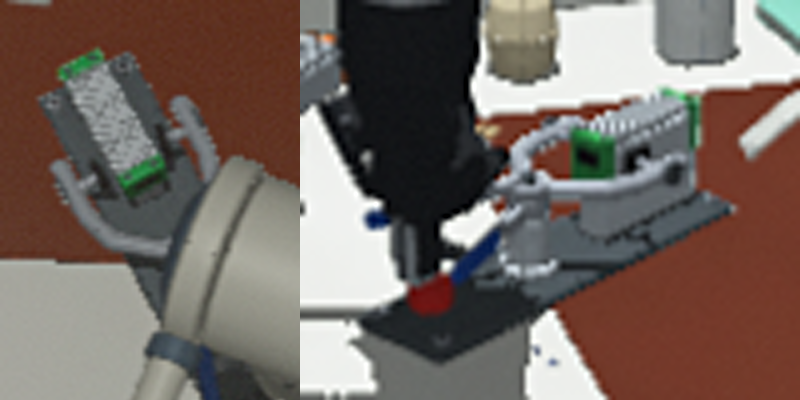

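The jaws look wider apart and there are gaps at the pads, so the ratchet seems to have let go. I'll press 4 mm deeper to be sure, then lift and check.

Request:
step_arm([
  {"x": 0, "y": 0, "z": 0.004, "ax": 0, "ay": 0, "az": 0},
  {"x": 0, "y": 0, "z": 0, "ax": 0, "ay": 0, "az": 0},
  {"x": 0, "y": 0, "z": 0, "ax": 0, "ay": 0, "az": 0},
  {"x": 0, "y": 0, "z": -0.03, "ax": 0, "ay": 0, "az": 0},
  {"x": 0, "y": 0, "z": -0.04, "ax": 0, "ay": 0, "az": 0},
  {"x": 0, "y": 0, "z": -0.04, "ax": 0, "ay": 0, "az": 0},
])

```text
time: 4.6
eef_pos: [0.4719, -0.1137, 0.1778]
tool_rot: [[0.842, 0.54, -0.004], [0.54, -0.842, 0.002], [-0.002, -0.003, -1.0]]
wrist_force: [0.6, -0.0, 0.0]
grip_width: -0.0005
gripper_force: 0.0
```

```bash
python3 - <<'E'
from h import *
go(cl(.125,0,.13),YAW-90)
E
```

```text
t 4.6 pos [ 0.4719 -0.1137  0.1778] F [ 0.6 -0.   0. ] w -0.0005
 shift now-axes mm [246.4 -31.4  47.4] shift goal-axes mm [246.1 -33.1  47.8] turn deg [-0.19  0.12  0.36]
```

Request:
step_arm([
  {"x": 0.041, "y": -0.0055, "z": 0, "ax": 0, "ay": 0, "az": 0},
  {"x": 0.041, "y": -0.0055, "z": 0, "ax": 0, "ay": 0, "az": 0},
  {"x": 0.041, "y": -0.0055, "z": 0, "ax": 0, "ay": 0, "az": 0},
  {"x": 0.041, "y": -0.0055, "z": 0, "ax": 0, "ay": 0, "az": 0},
  {"x": 0.041, "y": -0.0055, "z": 0, "ax": 0, "ay": 0, "az": 0},
  {"x": 0.041, "y": -0.0055, "z": 0, "ax": 0, "ay": 0, "az": 0.3},
  {"x": 0, "y": 0, "z": 0, "ax": 0, "ay": 0, "az": 0},
], grip=0.065)

```text
time: 5.3
eef_pos: [0.6635, 0.0501, 0.1733]
tool_rot: [[0.843, 0.538, -0.006], [0.538, -0.843, 0.002], [-0.004, -0.005, -1.0]]
wrist_force: [-1.3, 0.7, -1.0]
grip_width: 0.065
gripper_force: 0.0
```

```bash
python3 - <<'E'
from h import *
go(cl(.125,0,.061),YAW-90)
s=snap("side","s3")
t=snap("top","t3")
for c,A in blobs(t,(0,150,100),(8,255,255),(290,280,330,310)):
  p=plane("top",*c,.068);d=PIV-p[:2];print("red",p.round(4),np.hypot(*d),"theta",np.radians(YAW)+.32-np.arctan2(d[1],d[0]))
b=cv2.resize(s[185:285,240:340],None,fx=4,fy=4,interpolation=cv2.INTER_CUBIC)
a=cv2.resize(t[220:320,230:330],None,fx=4,fy=4,interpolation=cv2.INTER_CUBIC)
cv2.imwrite("pics/c5.png",np.hstack([a,b])[...,::-1])
E
```

```text
t 5.3 pos [0.6635 0.0501 0.1733] F [-1.3  0.7 -1. ] w 0.065
 shift now-axes mm [ -3.    3.4 112.3] shift goal-axes mm [ -3.4   2.9 112.3] turn deg [-0.27  0.24  0.27]
red [ 0.4764 -0.1186  0.068 ] 0.12627185574030744 theta 0.000410016882420261
```

View pics/c5.png

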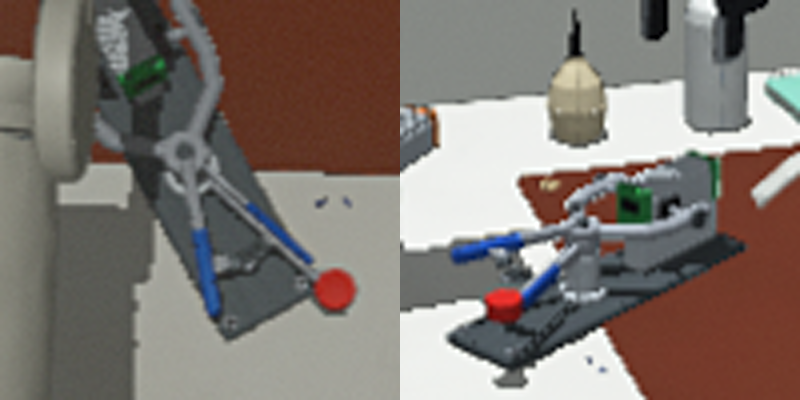

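The handles are fully open (theta about 0) and the green module is still on its rest. I'll descend and grip.

Request:
step_arm([
  {"x": -0.003, "y": 0.003, "z": 0.035, "ax": 0, "ay": 0, "az": 0.2},
  {"x": 0, "y": 0, "z": 0.035, "ax": 0, "ay": 0, "az": 0},
  {"x": 0, "y": 0, "z": 0.03, "ax": 0, "ay": 0, "az": 0},
  {"x": 0, "y": 0, "z": 0.008, "ax": 0, "ay": 0, "az": 0},
  {"x": 0, "y": 0, "z": 0, "ax": 0, "ay": 0, "az": 0},
  {"x": 0, "y": 0, "z": 0, "ax": 0, "ay": 0, "az": 0},
])

```text
time: 6.0
eef_pos: [0.6618, 0.0417, 0.0726]
tool_rot: [[0.847, 0.532, 0.003], [0.532, -0.847, 0.0], [0.002, 0.002, -1.0]]
wrist_force: [0.2, 0.0, 0.7]
grip_width: 0.0652
gripper_force: 0.0
```

```bash
python3 - <<'E'
from h import *
go(cl(.125,0,.061),YAW-90)
E
```

```text
t 6.0 pos [0.6618 0.0417 0.0726] F [0.2 0.  0.7] w 0.0652
 shift now-axes mm [ 2.4 -3.3 11.6] shift goal-axes mm [ 2.5 -3.3 11.6] turn deg [ 0.09 -0.14 -0.18]
```

Request:
step_arm([
  {"x": 0.0025, "y": -0.003, "z": 0.005, "ax": 0, "ay": 0, "az": 0},
  {"x": 0, "y": 0, "z": 0.005, "ax": 0, "ay": 0, "az": 0},
  {"x": 0, "y": 0, "z": 0, "ax": 0, "ay": 0, "az": 0},
  {"x": 0, "y": 0, "z": 0, "ax": 0, "ay": 0, "az": 0},
])

```text
time: 6.4
eef_pos: [0.6617, 0.0461, 0.0603]
tool_rot: [[0.847, 0.532, -0.0], [0.532, -0.847, -0.0], [-0.0, -0.0, -1.0]]
wrist_force: [-0.0, -0.6, -0.5]
grip_width: 0.0653
gripper_force: 0.0
```

Request:
step_arm([
  {"x": 0, "y": 0, "z": 0, "ax": 0, "ay": 0, "az": 0},
  {"x": 0, "y": 0, "z": 0, "ax": 0, "ay": 0, "az": 0},
  {"x": 0, "y": 0, "z": 0, "ax": 0, "ay": 0, "az": 0},
  {"x": 0, "y": 0, "z": 0, "ax": 0, "ay": 0, "az": 0},
  {"x": 0, "y": 0, "z": 0, "ax": 0, "ay": 0, "az": 0},
  {"x": 0, "y": 0, "z": 0, "ax": 0, "ay": 0, "az": 0},
], grip=0.015)

```text
time: 7.0
eef_pos: [0.662, 0.0459, 0.0607]
tool_rot: [[0.847, 0.532, 0.001], [0.532, -0.847, 0.0], [0.001, 0.0, -1.0]]
wrist_force: [-0.1, -0.5, 1.8]
grip_width: 0.0291
gripper_force: 59.7
```

```bash
python3 - <<'E'
from h import *
go(cl(.125,0,.061),YAW-90)
t=cv2.cvtColor(cv2.imread("pics/t0.png"),cv2.COLOR_BGR2RGB)
# tray corners
P=[plane("top",360+x/4.285,275+y/4.285,.022)[:2] for x,y in((53,63),(320,54),(335,238),(62,247))]
print(np.round(P,4),np.mean(P,0))
for i,j in((3,0),(2,1),(1,0),(2,3)):
  d=P[j]-P[i];print(np.hypot(*d),np.degrees(np.arctan2(d[1],d[0])))
E
```

```text
t 7.0 pos [0.662  0.0459 0.0607] F [-0.1 -0.5  1.8] w 0.0291
 shift now-axes mm [ 0.1  0.2 -0.3] shift goal-axes mm [ 0.1  0.2 -0.3] turn deg [ 0.02 -0.04 -0.15]
[[ 0.4978 -0.2689]
 [ 0.5124 -0.4284]
 [ 0.4038 -0.4377]
 [ 0.3894 -0.2778]] [ 0.45085092 -0.35318511]
0.10884239820439683 4.6487419363564735
0.10908073044694594 4.877903264466326
0.16012748827020903 95.23329560656559
0.16056150544433323 95.14697501430537
```

Gripped at 29 mm. The tray yaw is 5° and the compartment centre is (.448,-.324). I'll lift straight up and carry.

Request:
step_arm([
  {"x": 0, "y": 0, "z": -0.02, "ax": 0, "ay": 0, "az": 0},
  {"x": 0, "y": 0, "z": -0.04, "ax": 0, "ay": 0, "az": 0},
  {"x": 0, "y": 0, "z": -0.04, "ax": 0, "ay": 0, "az": 0},
  {"x": 0, "y": 0, "z": -0.01, "ax": 0, "ay": 0, "az": 0},
  {"x": 0, "y": 0, "z": 0, "ax": 0, "ay": 0, "az": 0},
])

```text
time: 7.5
eef_pos: [0.6626, 0.046, 0.1727]
tool_rot: [[0.847, 0.532, 0.004], [0.532, -0.847, 0.0], [0.004, 0.002, -1.0]]
wrist_force: [-0.7, 0.5, -1.3]
grip_width: 0.0292
gripper_force: 59.3
```

```bash
python3 - <<'E'
from h import *
go((.473,-.322,.15),-85)
E
```

```text
t 7.5 pos [0.6626 0.046  0.1727] F [-0.7  0.5 -1.3] w 0.0292
 shift now-axes mm [-356.4  210.6   21.9] shift goal-axes mm [-221.   350.    22.7] turn deg [ 0.07 -0.23 27.15]
```

Request:
step_arm([
  {"x": -0.0396, "y": 0.0234, "z": 0, "ax": 0, "ay": 0, "az": 0},
  {"x": -0.0396, "y": 0.0234, "z": 0, "ax": 0, "ay": 0, "az": 0},
  {"x": -0.0396, "y": 0.0234, "z": 0, "ax": 0, "ay": 0, "az": 0},
  {"x": -0.0396, "y": 0.0234, "z": 0, "ax": 0, "ay": 0, "az": 0},
  {"x": -0.0396, "y": 0.0234, "z": 0, "ax": 0, "ay": 0, "az": 0},
  {"x": -0.0396, "y": 0.0234, "z": 0, "ax": 0, "ay": 0, "az": 0},
  {"x": -0.0396, "y": 0.0234, "z": 0, "ax": 0, "ay": 0, "az": 0},
  {"x": -0.0396, "y": 0.0234, "z": 0, "ax": 0, "ay": 0, "az": 0},
  {"x": -0.0396, "y": 0.0234, "z": 0, "ax": 0, "ay": 0, "az": 0},
])

```text
time: 8.4
eef_pos: [0.47, -0.3228, 0.1669]
tool_rot: [[0.847, 0.532, -0.004], [0.532, -0.847, 0.003], [-0.002, -0.004, -1.0]]
wrist_force: [1.0, -0.6, -0.9]
grip_width: 0.0292
gripper_force: 59.4
```

Request:
step_arm([
  {"x": 0, "y": 0, "z": 0.01, "ax": 0, "ay": 0, "az": 7},
  {"x": 0, "y": 0, "z": 0.01, "ax": 0, "ay": 0, "az": 7},
  {"x": 0, "y": 0, "z": 0.01, "ax": 0, "ay": 0, "az": 7},
  {"x": 0, "y": 0, "z": 0.01, "ax": 0, "ay": 0, "az": 6},
  {"x": 0, "y": 0, "z": 0, "ax": 0, "ay": 0, "az": 0},
  {"x": 0, "y": 0, "z": 0, "ax": 0, "ay": 0, "az": 0},
  {"x": 0, "y": 0, "z": 0, "ax": 0, "ay": 0, "az": 0},
])

```text
time: 9.1
eef_pos: [0.4719, -0.3218, 0.1299]
tool_rot: [[0.996, 0.092, -0.001], [0.092, -0.996, 0.0], [-0.001, -0.0, -1.0]]
wrist_force: [-0.2, 0.0, -0.7]
grip_width: 0.029
gripper_force: 59.5
```

```bash
python3 - <<'E'
from h import *
go((.473,-.322,.02),-85)
s=snap("side","s4")
a=cv2.resize(s[200:360,220:340],None,fx=4,fy=3.75,interpolation=cv2.INTER_CUBIC)
cv2.imwrite("pics/c6.png",a[...,::-1])
E
```

```text
t 9.1 pos [ 0.4719 -0.3218  0.1299] F [-0.2  0.  -0.7] w 0.029
 shift now-axes mm [  1.1   0.3 109.9] shift goal-axes mm [  1.1   0.3 109.9] turn deg [-0.03  0.03  0.27]
```

View pics/c6.png

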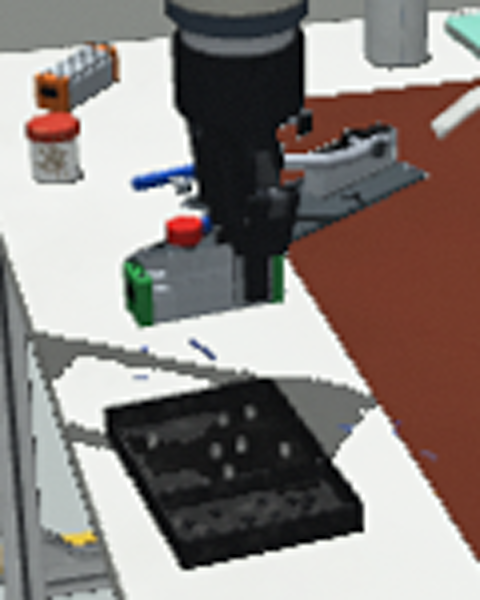

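The module is held level and in line above the larger compartment. The white specks there are flush with the floor. I'll lower it.

Request:
step_arm([
  {"x": 0.001, "y": 0, "z": 0.03, "ax": 0, "ay": 0, "az": 0},
  {"x": 0, "y": 0, "z": 0.03, "ax": 0, "ay": 0, "az": 0},
  {"x": 0, "y": 0, "z": 0.025, "ax": 0, "ay": 0, "az": 0},
  {"x": 0, "y": 0, "z": 0.015, "ax": 0, "ay": 0, "az": 0},
  {"x": 0, "y": 0, "z": 0.006, "ax": 0, "ay": 0, "az": 0},
  {"x": 0, "y": 0, "z": 0, "ax": 0, "ay": 0, "az": 0},
  {"x": 0, "y": 0, "z": 0, "ax": 0, "ay": 0, "az": 0},
])

```text
time: 9.85
eef_pos: [0.4738, -0.3225, 0.0259]
tool_rot: [[0.996, 0.09, 0.002], [0.09, -0.996, -0.001], [0.002, 0.002, -1.0]]
wrist_force: [-0.1, 0.1, -1.3]
grip_width: 0.0293
gripper_force: 59.5
```

Request:
step_arm([
  {"x": 0, "y": 0, "z": 0.004, "ax": 0, "ay": 0, "az": 0},
  {"x": 0, "y": 0, "z": 0.003, "ax": 0, "ay": 0, "az": 0},
  {"x": 0, "y": 0, "z": 0, "ax": 0, "ay": 0, "az": 0},
  {"x": 0, "y": 0, "z": 0, "ax": 0, "ay": 0, "az": 0},
])

```text
time: 10.25
eef_pos: [0.4733, -0.3221, 0.0177]
tool_rot: [[0.996, 0.09, 0.001], [0.09, -0.996, -0.001], [0.001, 0.001, -1.0]]
wrist_force: [0.7, -0.5, -0.1]
grip_width: 0.0291
gripper_force: 59.5
```

Request:
step_arm([
  {"x": 0, "y": 0, "z": 0, "ax": 0, "ay": 0, "az": 0},
  {"x": 0, "y": 0, "z": 0, "ax": 0, "ay": 0, "az": 0},
  {"x": 0, "y": 0, "z": 0, "ax": 0, "ay": 0, "az": 0},
  {"x": 0, "y": 0, "z": -0.02, "ax": 0, "ay": 0, "az": 0},
  {"x": 0, "y": 0, "z": -0.04, "ax": 0, "ay": 0, "az": 0},
  {"x": 0, "y": 0, "z": -0.045, "ax": 0, "ay": 0, "az": 0},
  {"x": 0, "y": 0, "z": -0.045, "ax": 0, "ay": 0, "az": 0},
  {"x": 0, "y": 0, "z": 0, "ax": 0, "ay": 0, "az": 0},
], grip=0.048)

```text
time: 11.05
eef_pos: [0.4754, -0.3237, 0.1763]
tool_rot: [[0.996, 0.09, 0.011], [0.09, -0.996, -0.008], [0.01, 0.009, -1.0]]
wrist_force: [-0.6, 0.6, -0.2]
grip_width: 0.0482
gripper_force: 0.0
```

```bash
python3 - <<'E'
from h import *
go((.4885,.3072,.15),-42)
E
```

```text
t 11.05 pos [ 0.4754 -0.3237  0.1763] F [-0.6  0.6 -0.2] w 0.0482
 shift now-axes mm [  69.5 -627.4   21.1] shift goal-axes mm [ 477.6 -412.4   26.3] turn deg [  0.72  -0.35 -42.85]
```

Request:
step_arm([
  {"x": 0.005, "y": -0.0448, "z": 0, "ax": 0, "ay": 0, "az": 0},
  {"x": 0.005, "y": -0.0448, "z": 0, "ax": 0, "ay": 0, "az": 0},
  {"x": 0.005, "y": -0.0448, "z": 0, "ax": 0, "ay": 0, "az": 0},
  {"x": 0.005, "y": -0.0448, "z": 0, "ax": 0, "ay": 0, "az": 0},
  {"x": 0.005, "y": -0.0448, "z": 0, "ax": 0, "ay": 0, "az": 0},
  {"x": 0.005, "y": -0.0448, "z": 0, "ax": 0, "ay": 0, "az": 0},
  {"x": 0.005, "y": -0.0448, "z": 0, "ax": 0, "ay": 0, "az": 0},
  {"x": 0.005, "y": -0.0448, "z": 0, "ax": 0, "ay": 0, "az": 0},
  {"x": 0.005, "y": -0.0448, "z": 0, "ax": 0, "ay": 0, "az": 0},
  {"x": 0.005, "y": -0.0448, "z": 0, "ax": 0, "ay": 0, "az": 0},
  {"x": 0.005, "y": -0.0448, "z": 0, "ax": 0, "ay": 0, "az": 0},
  {"x": 0.005, "y": -0.0448, "z": 0, "ax": 0, "ay": 0, "az": 0},
], grip=0.065)

```text
time: 12.25
eef_pos: [0.4841, 0.2208, 0.167]
tool_rot: [[0.996, 0.09, 0.0], [0.09, -0.996, -0.0], [0.0, 0.0, -1.0]]
wrist_force: [1.3, -0.0, -0.3]
grip_width: 0.0647
gripper_force: 0.0
```

Request:
step_arm([
  {"x": 0.005, "y": -0.0448, "z": 0, "ax": 0, "ay": 0, "az": 0},
  {"x": 0.005, "y": -0.0448, "z": 0, "ax": 0, "ay": 0, "az": -8.5},
  {"x": 0, "y": 0, "z": 0.01, "ax": 0, "ay": 0, "az": -8.5},
  {"x": 0, "y": 0, "z": 0.01, "ax": 0, "ay": 0, "az": -8.5},
  {"x": 0, "y": 0, "z": 0.01, "ax": 0, "ay": 0, "az": -8.5},
  {"x": 0, "y": 0, "z": 0.01, "ax": 0, "ay": 0, "az": -8.5},
  {"x": 0, "y": 0, "z": 0, "ax": 0, "ay": 0, "az": 0},
  {"x": 0, "y": 0, "z": 0, "ax": 0, "ay": 0, "az": 0},
])

```text
time: 13.05
eef_pos: [0.4863, 0.309, 0.127]
tool_rot: [[0.677, 0.736, -0.001], [0.736, -0.677, -0.0], [-0.001, -0.0, -1.0]]
wrist_force: [0.3, 0.3, 0.3]
grip_width: 0.0651
gripper_force: 0.0
```

```bash
python3 - <<'E'
from h import *
t=snap("top","t5");s=snap("side","s5")
for c,A in blobs(t,(45,80,60),(85,255,255),(368,285,412,340)):print("green in tray",plane("top",*c,.036).round(4),A)
for nm in("s0",):
  im=cv2.imread(f"pics/{nm}.png")[...,::-1].copy()
  print([ (c.round(1),A) for c,A in blobs(im,(8,130,120),(20,255,255),(220,205,260,230))], [proj("side",p).round(1) for p in((.4985,.3182,.03),(.445,.2589,.03))])
im=cv2.imread("pics/t0.png");h=cv2.cvtColor(im[265:310,130:180],cv2.COLOR_BGR2HSV)
m=cv2.bitwise_or(cv2.inRange(h,(5,110,80),(22,255,255)),0*h[...,0])
pts=cv2.findNonZero(m);r=cv2.minAreaRect(pts);b=cv2.boxPoints(r)+[130,265]
P=[plane("top",*p,.034)[:2] for p in b];print(np.round(P,4),np.mean(P,0).round(4),[ (np.hypot(*(P[i]-P[i-1])).round(4),np.degrees(np.arctan2(*(P[i]-P[i-1])[::-1])).round(1)) for i in range(4)])
go((.4885,.3072,.017),-42)
E
```

```text
green in tray [ 0.4885 -0.32    0.036 ] 47
green in tray [ 0.4072 -0.3294  0.036 ] 50
[(array([246.5, 212.5]), np.int32(4)), (array([232.1, 220.9]), np.int32(16))] [array([244.6, 213.8]), array([232.1, 221.8])]
[[0.4896 0.3305]
 [0.5124 0.3111]
 [0.4491 0.239 ]
 [0.4268 0.2584]] [0.4695 0.2847] [(np.float64(0.0956), np.float64(48.9)), (np.float64(0.0299), np.float64(-40.3)), (np.float64(0.0959), np.float64(-131.3)), (np.float64(0.0296), np.float64(139.0))]
t 13.15 pos [0.4867 0.3091 0.128 ] F [ 0.5 -0.4  0.2] w 0.065
 shift now-axes mm [ -0.3   2.6 111. ] shift goal-axes mm [ -0.2   2.6 111. ] turn deg [ 0.02 -0.05 -0.53]
```

The module in the tray is centred at (.448,-.325), as intended. I'll descend on the orange module.

Request:
step_arm([
  {"x": 0, "y": 0.0026, "z": 0.03, "ax": 0, "ay": 0, "az": -0.8},
  {"x": 0, "y": 0, "z": 0.03, "ax": 0, "ay": 0, "az": 0},
  {"x": 0, "y": 0, "z": 0.025, "ax": 0, "ay": 0, "az": 0},
  {"x": 0, "y": 0, "z": 0.016, "ax": 0, "ay": 0, "az": 0},
  {"x": 0, "y": 0, "z": 0.008, "ax": 0, "ay": 0, "az": 0},
  {"x": 0, "y": 0, "z": 0, "ax": 0, "ay": 0, "az": 0},
  {"x": 0, "y": 0, "z": 0, "ax": 0, "ay": 0, "az": 0},
])

```text
time: 13.85
eef_pos: [0.4892, 0.3077, 0.0197]
tool_rot: [[0.664, 0.748, 0.002], [0.748, -0.664, 0.001], [0.002, 0.001, -1.0]]
wrist_force: [-0.3, 0.2, -0.5]
grip_width: 0.0648
gripper_force: 0.0
```

```bash
python3 - <<'E'
from h import *
go((.4883,.3070,.017),-41.3)
E
```

```text
t 13.85 pos [0.4892 0.3077 0.0197] F [-0.3  0.2 -0.5] w 0.0648
 shift now-axes mm [-1.1 -0.2  2.7] shift goal-axes mm [-1.1 -0.2  2.7] turn deg [ 0.04 -0.11 -0.27]
```

Request:
step_arm([
  {"x": -0.001, "y": 0, "z": 0.0015, "ax": 0, "ay": 0, "az": 0},
  {"x": 0, "y": 0, "z": 0, "ax": 0, "ay": 0, "az": 0},
  {"x": 0, "y": 0, "z": 0, "ax": 0, "ay": 0, "az": 0},
])

```text
time: 14.15
eef_pos: [0.488, 0.3067, 0.0175]
tool_rot: [[0.663, 0.748, 0.001], [0.748, -0.663, 0.001], [0.001, 0.0, -1.0]]
wrist_force: [-0.1, 0.0, 0.6]
grip_width: 0.0651
gripper_force: 0.0
```

Request:
step_arm([
  {"x": 0, "y": 0, "z": 0, "ax": 0, "ay": 0, "az": 0},
  {"x": 0, "y": 0, "z": 0, "ax": 0, "ay": 0, "az": 0},
  {"x": 0, "y": 0, "z": 0, "ax": 0, "ay": 0, "az": 0},
  {"x": 0, "y": 0, "z": 0, "ax": 0, "ay": 0, "az": 0},
  {"x": 0, "y": 0, "z": 0, "ax": 0, "ay": 0, "az": 0},
  {"x": 0, "y": 0, "z": 0, "ax": 0, "ay": 0, "az": 0},
], grip=0.015)

```text
time: 14.75
eef_pos: [0.4879, 0.3067, 0.0171]
tool_rot: [[0.663, 0.748, 0.001], [0.748, -0.663, 0.0], [0.001, 0.0, -1.0]]
wrist_force: [0.0, 0.0, 2.1]
grip_width: 0.0291
gripper_force: 59.9
```

Request:
step_arm([
  {"x": 0, "y": 0, "z": -0.02, "ax": 0, "ay": 0, "az": 0},
  {"x": 0, "y": 0, "z": -0.04, "ax": 0, "ay": 0, "az": 0},
  {"x": 0, "y": 0, "z": -0.045, "ax": 0, "ay": 0, "az": 0},
  {"x": 0, "y": 0, "z": -0.045, "ax": 0, "ay": 0, "az": 0},
  {"x": 0, "y": 0, "z": -0.01, "ax": 0, "ay": 0, "az": 0},
  {"x": 0, "y": 0, "z": 0, "ax": 0, "ay": 0, "az": 0},
])

```text
time: 15.35
eef_pos: [0.4885, 0.3069, 0.1789]
tool_rot: [[0.663, 0.748, 0.003], [0.748, -0.663, 0.002], [0.004, 0.001, -1.0]]
wrist_force: [-0.2, 0.1, -0.9]
grip_width: 0.0289
gripper_force: 59.5
```

```bash
python3 - <<'E'
from h import *
go(cl(.125,0,.17),YAW-90)
E
```

```text
t 15.35 pos [0.4885 0.3069 0.1789] F [-0.2  0.1 -0.9] w 0.0289
 shift now-axes mm [-80.2 303.2   9. ] shift goal-axes mm [  7.3 313.6   8.9] turn deg [ 0.05 -0.22 16.15]
```

Request:
step_arm([
  {"x": -0.0114, "y": 0.0433, "z": 0, "ax": 0, "ay": 0, "az": 0},
  {"x": -0.0114, "y": 0.0433, "z": 0, "ax": 0, "ay": 0, "az": 0},
  {"x": -0.0114, "y": 0.0433, "z": 0, "ax": 0, "ay": 0, "az": 0},
  {"x": -0.0114, "y": 0.0433, "z": 0, "ax": 0, "ay": 0, "az": 0},
  {"x": -0.0114, "y": 0.0433, "z": 0, "ax": 0, "ay": 0, "az": 0},
  {"x": -0.0114, "y": 0.0433, "z": 0, "ax": 0, "ay": 0, "az": 0},
  {"x": -0.0114, "y": 0.0433, "z": 0, "ax": 0, "ay": 0, "az": 4},
  {"x": 0, "y": 0, "z": 0, "ax": 0, "ay": 0, "az": 6},
  {"x": 0, "y": 0, "z": 0, "ax": 0, "ay": 0, "az": 6},
  {"x": 0, "y": 0, "z": 0, "ax": 0, "ay": 0, "az": 0},
  {"x": 0, "y": 0, "z": 0, "ax": 0, "ay": 0, "az": 0},
  {"x": 0, "y": 0, "z": 0, "ax": 0, "ay": 0, "az": 0},
])

```text
time: 16.55
eef_pos: [0.6611, 0.0461, 0.1754]
tool_rot: [[0.842, 0.539, -0.002], [0.539, -0.842, -0.0], [-0.002, -0.001, -1.0]]
wrist_force: [0.6, 0.1, -1.5]
grip_width: 0.0291
gripper_force: 60.1
```

```bash
python3 - <<'E'
from h import *
go(cl(.125,0,.095),YAW-90)
E
```

```text
t 16.55 pos [0.6611 0.0461 0.1754] F [ 0.6  0.1 -1.5] w 0.0291
 shift now-axes mm [ 0.8  0.9 80.4] shift goal-axes mm [ 0.7  0.8 80.4] turn deg [-0.06  0.1   0.3 ]
```

Request:
step_arm([
  {"x": 0.001, "y": 0.0005, "z": 0.03, "ax": 0, "ay": 0, "az": 0.2},
  {"x": 0, "y": 0, "z": 0.03, "ax": 0, "ay": 0, "az": 0},
  {"x": 0, "y": 0, "z": 0.02, "ax": 0, "ay": 0, "az": 0},
  {"x": 0, "y": 0, "z": 0.01, "ax": 0, "ay": 0, "az": 0},
  {"x": 0, "y": 0, "z": 0, "ax": 0, "ay": 0, "az": 0},
  {"x": 0, "y": 0, "z": 0, "ax": 0, "ay": 0, "az": 0},
  {"x": 0, "y": 0, "z": 0, "ax": 0, "ay": 0, "az": 0},
])

```text
time: 17.25
eef_pos: [0.6637, 0.046, 0.089]
tool_rot: [[0.846, 0.534, 0.003], [0.534, -0.846, 0.0], [0.003, 0.002, -1.0]]
wrist_force: [0.5, 0.7, -1.9]
grip_width: 0.0288
gripper_force: 60.0
```

```bash
python3 - <<'E'
from h import *
go((.662,.046,.0625),YAW-90)
E
```

```text
t 17.25 pos [0.6637 0.046  0.089 ] F [ 0.5  0.7 -1.9] w 0.0288
 shift now-axes mm [-1.5 -1.  26.5] shift goal-axes mm [-1.4 -0.9 26.5] turn deg [ 0.1  -0.16 -0.03]
```

Request:
step_arm([
  {"x": -0.001, "y": -0.001, "z": 0.01, "ax": 0, "ay": 0, "az": 0},
  {"x": 0, "y": 0, "z": 0.008, "ax": 0, "ay": 0, "az": 0},
  {"x": 0, "y": 0, "z": 0.004, "ax": 0, "ay": 0, "az": 0},
  {"x": 0, "y": 0, "z": 0, "ax": 0, "ay": 0, "az": 0},
  {"x": 0, "y": 0, "z": 0, "ax": 0, "ay": 0, "az": 0},
])

```text
time: 17.75
eef_pos: [0.6612, 0.0462, 0.0645]
tool_rot: [[0.846, 0.534, -0.001], [0.534, -0.846, -0.0], [-0.0, -0.0, -1.0]]
wrist_force: [0.6, -0.3, -1.2]
grip_width: 0.0291
gripper_force: 60.0
```

```bash
python3 - <<'E'
from h import *
go((.662,.046,.0625),YAW-90)
t=snap("top","t6")
E
```

```text
t 17.75 pos [0.6612 0.0462 0.0645] F [ 0.6 -0.3 -1.2] w 0.0291
 shift now-axes mm [0.6 0.6 2. ] shift goal-axes mm [0.6 0.6 2. ] turn deg [-0.01  0.03 -0.05]
```

Request:
step_arm([
  {"x": 0.0005, "y": 0.0005, "z": 0.002, "ax": 0, "ay": 0, "az": 0},
  {"x": 0, "y": 0, "z": 0, "ax": 0, "ay": 0, "az": 0},
  {"x": 0, "y": 0, "z": 0, "ax": 0, "ay": 0, "az": 0},
])

```text
time: 18.1
eef_pos: [0.6621, 0.046, 0.0629]
tool_rot: [[0.846, 0.534, 0.0], [0.534, -0.846, -0.0], [0.0, 0.0, -1.0]]
wrist_force: [-0.0, 0.0, -0.5]
grip_width: 0.0289
gripper_force: 60.0
```

Request:
step_arm([
  {"x": 0, "y": 0, "z": 0, "ax": 0, "ay": 0, "az": 0},
  {"x": 0, "y": 0, "z": 0, "ax": 0, "ay": 0, "az": 0},
  {"x": 0, "y": 0, "z": 0, "ax": 0, "ay": 0, "az": 0},
  {"x": 0, "y": 0, "z": -0.02, "ax": 0, "ay": 0, "az": 0},
  {"x": 0, "y": 0, "z": -0.04, "ax": 0, "ay": 0, "az": 0},
  {"x": 0, "y": 0, "z": -0.045, "ax": 0, "ay": 0, "az": 0},
  {"x": 0, "y": 0, "z": 0, "ax": 0, "ay": 0, "az": 0},
], grip=0.055)

```text
time: 18.8
eef_pos: [0.6649, 0.0461, 0.1775]
tool_rot: [[0.846, 0.534, 0.014], [0.534, -0.846, 0.0], [0.012, 0.007, -1.0]]
wrist_force: [0.8, 0.3, 0.6]
grip_width: 0.0549
gripper_force: 0.0
```

```bash
python3 - <<'E'
from h import *
go(cl(-.088,0,.17),YAW-90)
E
```

```text
t 18.8 pos [0.6649 0.0461 0.1775] F [0.8 0.3 0.6] w 0.0549
 shift now-axes mm [-215.5   -1.     4.9] shift goal-axes mm [-215.5   -1.2    7.5] turn deg [ 0.42 -0.69 -0.05]
```

Request:
step_arm([
  {"x": -0.043, "y": 0, "z": 0, "ax": 0, "ay": 0, "az": 0},
  {"x": -0.043, "y": 0, "z": 0, "ax": 0, "ay": 0, "az": 0},
  {"x": -0.043, "y": 0, "z": 0, "ax": 0, "ay": 0, "az": 0},
  {"x": -0.043, "y": 0, "z": 0, "ax": 0, "ay": 0, "az": 0},
  {"x": -0.043, "y": 0, "z": 0, "ax": 0, "ay": 0, "az": 0},
  {"x": 0, "y": 0, "z": 0, "ax": 0, "ay": 0, "az": 0},
  {"x": 0, "y": 0, "z": 0, "ax": 0, "ay": 0, "az": 0},
], grip=0.0854)

```text
time: 19.5
eef_pos: [0.48, -0.0691, 0.1685]
tool_rot: [[0.847, 0.532, 0.002], [0.532, -0.847, -0.0], [0.002, 0.001, -1.0]]
wrist_force: [0.2, 0.2, -0.1]
grip_width: 0.0851
gripper_force: 0.0
```

```bash
python3 - <<'E'
from h import *
go(cl(-.088,0,.048),YAW-90)
t=snap("top","t7");s=snap("side","s7")
h=[(c.round(1),int(A)) for c,A in blobs(t,(8,130,100),(20,255,255),(240,203,275,245),12)]
print(h,"green was (249.8,210.4),(264.8,237.5)")
b=cv2.resize(s[185:285,240:340],None,fx=4,fy=4,interpolation=cv2.INTER_CUBIC)
a=cv2.resize(t[190:290,220:320],None,fx=4,fy=4,interpolation=cv2.INTER_CUBIC)
cv2.imwrite("pics/c7.png",np.hstack([a,b])[...,::-1])
E
```

```text
t 19.5 pos [ 0.48   -0.0691  0.1685] F [ 0.2  0.2 -0.1] w 0.0851
 shift now-axes mm [2.200e+00 1.000e-01 1.205e+02] shift goal-axes mm [  2.4   0.2 120.5] turn deg [ 0.07 -0.1  -0.14]
[(array([248.7, 209.7]), 45)] green was (249.8,210.4),(264.8,237.5)
```

View pics/c7.png

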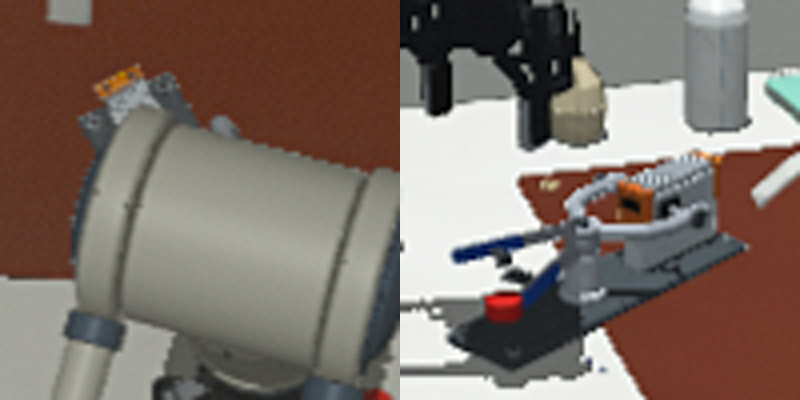

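The orange module sits on the rest and looks aligned. Its near cap is at (635,203) and far cap at (708,165) in the side crop, close to where the green caps were. I'll compare the cap outlines numerically.

```bash
python3 - <<'E'
from h import *
def ext(f,g,roi):
    x0,y0,x1,y1=roi;im=cv2.resize(cv2.imread(f"pics/{f}.png")[y0:y1,x0:x1],None,fx=4,fy=4,interpolation=cv2.INTER_CUBIC)
    h=cv2.cvtColor(im,cv2.COLOR_BGR2HSV);m=cv2.inRange(h,*(((45,80,40),(90,255,255)) if g else ((9,165,60) if "s" in f else (9,185,120),(24,255,255))))
    n,l,st,c=cv2.connectedComponentsWithStats(m)
    for i in range(1,n):
        if st[i,4]>150:
            r=st[i]/4;print(f,"x",r[0]+x0,r[0]+r[2]+x0,"y",r[1]+y0,r[1]+r[3]+y0,"A",st[i,4]/16)
for a in(("s0",1),("s3",1),("s7",0)):ext(*a,(285,215,328,245))
for a in(("t1",1),("t2",1),("t7",0)):ext(*a,(235,200,262,222))
for p in((.045,0,.034),(.04,0,.034)):pass
c=cl(.145,0,.079);print("px per 5mm: top",proj("top",cl(.15,0,.079))-proj("top",c),"side",proj("side",cl(.15,0,.079))-proj("side",c))
E
```

```text
s0 x 315.5 320.25 y 223.75 234.5 A 19.5625
s0 x 294.0 303.25 y 230.5 240.25 A 64.0625
s3 x 315.5 319.75 y 224.0 235.0 A 19.0
s3 x 294.0 303.0 y 230.75 240.75 A 67.3125
s7 x 317.5 321.0 y 224.25 234.5 A 15.5
s7 x 294.0 303.25 y 230.75 240.5 A 59.9375
t1 x 244.75 255.75 y 207.0 215.25 A 35.625
t2 x 244.75 256.0 y 207.25 215.25 A 36.5
t7 x 247.0 255.5 y 206.75 212.25 A 17.0
px per 5mm: top [-0.89890968 -1.63996149] side [ 1.03466005 -0.4696643 ]
```

The near cap matches to 0.25 px and the far top edge to about 1 mm, so the seating is good. I'll lower the open jaws over the handles.

Request:
step_arm([
  {"x": 0.002, "y": 0, "z": 0.035, "ax": 0, "ay": 0, "az": 0},
  {"x": 0, "y": 0, "z": 0.035, "ax": 0, "ay": 0, "az": 0},
  {"x": 0, "y": 0, "z": 0.025, "ax": 0, "ay": 0, "az": 0},
  {"x": 0, "y": 0, "z": 0.015, "ax": 0, "ay": 0, "az": 0},
  {"x": 0, "y": 0, "z": 0.006, "ax": 0, "ay": 0, "az": 0},
  {"x": 0, "y": 0, "z": 0, "ax": 0, "ay": 0, "az": 0},
  {"x": 0, "y": 0, "z": 0, "ax": 0, "ay": 0, "az": 0},
])

```text
time: 20.3
eef_pos: [0.4829, -0.0677, 0.0533]
tool_rot: [[0.846, 0.534, 0.002], [0.534, -0.846, -0.0], [0.002, 0.002, -1.0]]
wrist_force: [0.3, 0.3, -0.9]
grip_width: 0.0853
gripper_force: 0.0
```

```bash
python3 - <<'E'
from h import *
go(cl(-.088,0,.048),YAW-90)
E
```

```text
t 20.3 pos [ 0.4829 -0.0677  0.0533] F [ 0.3  0.3 -0.9] w 0.0853
 shift now-axes mm [-0.9 -0.1  5.3] shift goal-axes mm [-0.9 -0.1  5.3] turn deg [ 0.09 -0.09 -0.04]
```

Now squeeze in stages, watching the lateral force.

Request:
step_arm([
  {"x": 0, "y": 0, "z": 0.004, "ax": 0, "ay": 0, "az": 0},
  {"x": 0, "y": 0, "z": 0, "ax": 0, "ay": 0, "az": 0},
  {"x": 0, "y": 0, "z": 0, "ax": 0, "ay": 0, "az": 0},
  {"x": 0, "y": 0, "z": 0, "ax": 0, "ay": 0, "az": 0},
], grip=0.062)

```text
time: 20.7
eef_pos: [0.4834, -0.0691, 0.0499]
tool_rot: [[0.846, 0.533, 0.005], [0.533, -0.846, -0.003], [0.002, 0.005, -1.0]]
wrist_force: [1.0, -4.2, 4.3]
grip_width: 0.0619
gripper_force: 5.3
```

Request:
step_arm([
  {"x": 0, "y": 0, "z": 0, "ax": 0, "ay": 0, "az": 0},
  {"x": 0, "y": 0, "z": 0, "ax": 0, "ay": 0, "az": 0},
  {"x": 0, "y": 0, "z": 0, "ax": 0, "ay": 0, "az": 0},
  {"x": 0, "y": 0, "z": 0, "ax": 0, "ay": 0, "az": 0},
], grip=0.045)

```text
time: 21.1
eef_pos: [0.4832, -0.0693, 0.0506]
tool_rot: [[0.846, 0.533, 0.004], [0.533, -0.846, -0.004], [0.002, 0.005, -1.0]]
wrist_force: [-2.3, -5.1, 8.7]
grip_width: 0.0454
gripper_force: 8.6
```

The closing pads drag downward (8.7 N on z). I'll back off upward while closing fully.

Request:
step_arm([
  {"x": 0, "y": 0, "z": -0.003, "ax": 0, "ay": 0, "az": 0},
  {"x": 0, "y": 0, "z": 0, "ax": 0, "ay": 0, "az": 0},
])

```text
time: 21.3
eef_pos: [0.483, -0.0693, 0.0513]
tool_rot: [[0.846, 0.533, 0.003], [0.533, -0.846, -0.003], [0.001, 0.005, -1.0]]
wrist_force: [5.3, -6.5, -2.2]
grip_width: 0.0451
gripper_force: 8.8
```

Request:
step_arm([
  {"x": 0, "y": 0, "z": -0.001, "ax": 0, "ay": 0, "az": 0},
  {"x": 0, "y": 0, "z": -0.001, "ax": 0, "ay": 0, "az": 0},
  {"x": 0, "y": 0, "z": 0, "ax": 0, "ay": 0, "az": 0},
  {"x": 0, "y": 0, "z": 0, "ax": 0, "ay": 0, "az": 0},
], grip=0.035)

```text
time: 21.7
eef_pos: [0.4821, -0.0698, 0.0525]
tool_rot: [[0.847, 0.532, 0.001], [0.532, -0.846, -0.004], [-0.001, 0.004, -1.0]]
wrist_force: [2.8, -8.5, -5.4]
grip_width: 0.0351
gripper_force: 9.6
```

Request:
step_arm([
  {"x": 0, "y": 0, "z": -0.001, "ax": 0, "ay": 0, "az": 0},
  {"x": 0, "y": 0, "z": 0, "ax": 0, "ay": 0, "az": 0},
  {"x": 0, "y": 0, "z": 0, "ax": 0, "ay": 0, "az": 0},
  {"x": 0, "y": 0, "z": 0, "ax": 0, "ay": 0, "az": 0},
], grip=0.028)

```text
time: 22.1
eef_pos: [0.4818, -0.0696, 0.0531]
tool_rot: [[0.847, 0.532, -0.0], [0.532, -0.847, -0.004], [-0.002, 0.003, -1.0]]
wrist_force: [1.4, -7.8, -6.5]
grip_width: 0.0302
gripper_force: 59.9
```

At the end stop (30 mm, full force). I'll ease the vertical load, then open.

Request:
step_arm([
  {"x": 0, "y": 0, "z": 0.001, "ax": 0, "ay": 0, "az": 0},
  {"x": 0, "y": 0, "z": 0, "ax": 0, "ay": 0, "az": 0},
])

```text
time: 22.3
eef_pos: [0.4818, -0.0696, 0.053]
tool_rot: [[0.847, 0.532, 0.0], [0.532, -0.847, -0.004], [-0.002, 0.004, -1.0]]
wrist_force: [-1.4, -5.1, -1.9]
grip_width: 0.0301
gripper_force: 60.3
```

Request:
step_arm([
  {"x": 0, "y": 0, "z": 0, "ax": 0, "ay": 0, "az": 0},
  {"x": 0, "y": 0, "z": 0, "ax": 0, "ay": 0, "az": 0},
  {"x": 0, "y": 0, "z": 0, "ax": 0, "ay": 0, "az": 0},
], grip=0.045)

```text
time: 22.6
eef_pos: [0.4819, -0.0674, 0.0531]
tool_rot: [[0.846, 0.534, 0.0], [0.534, -0.846, 0.001], [0.0, -0.0, -1.0]]
wrist_force: [-0.0, 0.3, 0.6]
grip_width: 0.045
gripper_force: 0.0
```

Request:
step_arm([
  {"x": 0, "y": 0, "z": 0, "ax": 0, "ay": 0, "az": 0},
  {"x": 0, "y": 0, "z": 0, "ax": 0, "ay": 0, "az": 0},
  {"x": 0, "y": 0, "z": 0, "ax": 0, "ay": 0, "az": 0},
  {"x": 0, "y": 0, "z": 0, "ax": 0, "ay": 0, "az": 0},
], grip=0.08)

```text
time: 23.0
eef_pos: [0.4819, -0.0675, 0.0528]
tool_rot: [[0.846, 0.534, 0.0], [0.534, -0.846, 0.0], [0.0, -0.0, -1.0]]
wrist_force: [-0.9, -0.2, -0.4]
grip_width: 0.0799
gripper_force: 0.0
```

Request:
step_arm([
  {"x": 0, "y": 0, "z": -0.03, "ax": 0, "ay": 0, "az": 0},
  {"x": 0, "y": 0, "z": -0.045, "ax": 0, "ay": 0, "az": 0},
  {"x": 0, "y": 0, "z": -0.045, "ax": 0, "ay": 0, "az": 0},
  {"x": 0, "y": 0.045, "z": -0.01, "ax": 0, "ay": 0, "az": 0},
  {"x": 0, "y": 0.045, "z": 0, "ax": 0, "ay": 0, "az": 0},
  {"x": 0, "y": 0.045, "z": 0, "ax": 0, "ay": 0, "az": 0},
  {"x": 0, "y": 0.045, "z": 0, "ax": 0, "ay": 0, "az": 0},
  {"x": 0, "y": 0.045, "z": 0, "ax": 0, "ay": 0, "az": 0},
  {"x": 0, "y": 0.045, "z": 0, "ax": 0, "ay": 0, "az": 0},
  {"x": 0, "y": 0, "z": 0, "ax": 0, "ay": 0, "az": 0},
])

```text
time: 24.0
eef_pos: [0.6266, -0.3004, 0.1772]
tool_rot: [[0.848, 0.53, -0.006], [0.53, -0.848, 0.002], [-0.004, -0.004, -1.0]]
wrist_force: [-0.4, 0.7, -0.8]
grip_width: 0.0798
gripper_force: 0.0
```

```bash
python3 - <<'E'
from h import *
go(cl(-.088,0,.048),YAW-90)
t=snap("top","t8");s=snap("side","s8")
for c,A in blobs(t,(0,150,100),(8,255,255),(290,280,330,310)):
  p=plane("top",*c,.068);d=PIV-p[:2];print("red",p.round(4),np.hypot(*d),"theta",np.radians(YAW)+.32-np.arctan2(d[1],d[0]))
b=cv2.resize(s[185:285,240:340],None,fx=4,fy=4,interpolation=cv2.INTER_CUBIC)
a=cv2.resize(t[200:315,225:325],None,fx=4,fy=4,interpolation=cv2.INTER_CUBIC)
o=np.zeros((460,800,3),np.uint8);o[:,:400]=a;o[:400,400:]=b
cv2.imwrite("pics/c8.png",o[...,::-1])
E
```

```text
t 24.0 pos [ 0.6266 -0.3004  0.1772] F [-0.4  0.7 -0.8] w 0.0798
 shift now-axes mm [   1.2 -273.1  130.4] shift goal-axes mm [   2.  -273.7  129.2] turn deg [-0.25  0.23 -0.28]
red [ 0.4624 -0.101   0.068 ] 0.12353462958860809 theta 0.17888901577655103
```

View pics/c8.png

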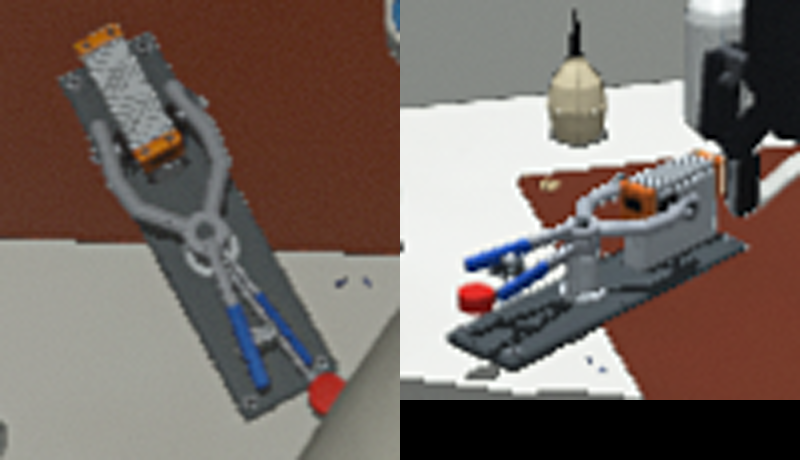

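The handles are locked (theta about 0.18) and the orange module is clamped. I'll do one numeric check of how flush it is against the original green position.

```bash
python3 - <<'E'
from h import *
for f,lo,hi in(("t0",(45,80,40),(90,255,255)),("t8",(9,175,110),(24,255,255))):
    im=cv2.imread(f"pics/{f}.png")[198:248,235:285];im=cv2.resize(im,None,fx=4,fy=4,interpolation=cv2.INTER_CUBIC)
    m=cv2.inRange(cv2.cvtColor(im,cv2.COLOR_BGR2HSV),lo,hi);n,l,st,c=cv2.connectedComponentsWithStats(m)
    P=[plane("top",*(c[i]/4+[235,198]),.079)[:2] for i in range(1,n) if st[i,4]>120]
    print(f,np.round(P,4),st[1:,4])
    u=np.array([np.cos(np.radians(YAW)),np.sin(np.radians(YAW))])
    ys,xs=np.where(m);q=np.array([(plane("top",x/4+235,y/4+198,.079)[:2]-PIV)@u for x,y in zip(xs,ys)]);print(np.percentile(q,[1,99]).round(4))
E
```

```text
t0 [[0.6728 0.0542]
 [0.6029 0.009 ]] [ 578 1080]
[0.0464 0.1427]
t8 [[0.6744 0.0597]
 [0.6074 0.0113]] [ 65 369 467]
[0.0567 0.1468]
```

```bash
python3 - <<'E'
from h import *
T={f:cv2.imread(f"pics/{f}.png")[...,::-1].astype(np.float32) for f in("t0","t8","t2","s3","s8")}
def prof(f,cam,pts):
    uv=np.array([proj(cam,p) for p in pts],np.float32);return cv2.remap(T[f],uv[:,0].reshape(1,-1),uv[:,1].reshape(1,-1),cv2.INTER_LINEAR)[0]
xs=np.arange(.128,.160,.002)
for f in("t0","t8"):
  p=np.mean([prof(f,"top",[cl(x,y,.079) for x in xs]) for y in(-.01,-.005,0,.005,.01)],0)
  print(f,"outer x",xs[0]);print(p.max(1).astype(int))
xs=np.arange(.035,.07,.002)
for f in("t0","t8"):
  p=np.mean([prof(f,"top",[cl(x,y,.079) for x in xs]) for y in(-.01,-.005,0,.005,.01)],0)
  print(f,"inner");print((p.max(1)-p.min(1)).astype(int))
ys=np.arange(-.03,.031,.002)
for xx in (.12,.13):
  for f in("t0","t8"):
    p=np.mean([prof(f,"top",[cl(x,y,.079) for y in ys]) for x in(xx-.004,xx,xx+.004)],0);print(f,"lat",xx,p.min(1).astype(int))
E
```

```text
t0 outer x 0.128
[153 147 135 120 122 123 112 113 114  94  96  95  95  94  94  95]
t8 outer x 0.128
[148 148 147 141 125 129 155 148 142 148 128  97  90  90  91  91]
t0 inner
[ 6  6  4  1  0  2 15 18 15 20 55 81 71 61 53 21  5  5]
t8 inner
[  6   6   4   3   1   1   2   9  33  37  38  68 123 124 107 103  60   7]
t0 lat 0.12 [ 61  76  78  79  71  70  72  69  90 127 140 146 144 143 144 142 136 135
 137 136 141 151 153 112  75  65  70  74  79  83  91]Traceback (most recent call last):
  File "<stdin>", line 16, in <module>
  File "<stdin>", line 4, in prof
  File "h.py", line 9, in proj
    c=robot.camera_info(cam);T=np.linalg.inv(np.array(c["T"]));q=np.array(c["K"])@(T[:3,:3]@np.array(p)+T[:3,3]);return q[:2]/q[2]
ValueError: time passes only in moves, steps and waits
```

Edge profiles against the original green module show the orange one about 2.5 mm too far out. There is plenty of time, so I'll release it, nudge it in and lock it again.

```bash
python3 - <<'E'
from h import *
go(cl(-.1245,-.029,.09),YAW-90)
E
```

```text
t 24.1 pos [ 0.6258 -0.2966  0.1805] F [-1.2  0.4 -0.4] w 0.0801
 shift now-axes mm [ -36.2 -240.7   91.3] shift goal-axes mm [ -35.8 -241.    90.5] turn deg [-0.18  0.08 -0.12]
```

Request:
step_arm([
  {"x": -0.006, "y": -0.04, "z": 0, "ax": 0, "ay": 0, "az": 0},
  {"x": -0.006, "y": -0.04, "z": 0, "ax": 0, "ay": 0, "az": 0},
  {"x": -0.006, "y": -0.04, "z": 0, "ax": 0, "ay": 0, "az": 0},
  {"x": -0.006, "y": -0.04, "z": 0, "ax": 0, "ay": 0, "az": 0},
  {"x": -0.006, "y": -0.04, "z": 0, "ax": 0, "ay": 0, "az": 0},
  {"x": -0.006, "y": -0.04, "z": 0, "ax": 0, "ay": 0, "az": 0},
  {"x": 0, "y": 0, "z": 0.03, "ax": 0, "ay": 0, "az": 0},
  {"x": 0, "y": 0, "z": 0.03, "ax": 0, "ay": 0, "az": 0},
  {"x": 0, "y": 0, "z": 0.025, "ax": 0, "ay": 0, "az": 0},
  {"x": 0, "y": 0, "z": 0, "ax": 0, "ay": 0, "az": 0},
  {"x": 0, "y": 0, "z": 0, "ax": 0, "ay": 0, "az": 0},
], grip=0)

```text
time: 25.2
eef_pos: [0.4672, -0.1115, 0.099]
tool_rot: [[0.845, 0.534, 0.001], [0.534, -0.845, -0.0], [0.001, 0.001, -1.0]]
wrist_force: [0.4, 0.2, 0.8]
grip_width: 0.0001
gripper_force: 0.0
```

```bash
python3 - <<'E'
from h import *
go(cl(-.1245,-.029,.067),YAW-90)
E
```

```text
t 25.2 pos [ 0.4672 -0.1115  0.099 ] F [0.4 0.2 0.8] w 0.0001
 shift now-axes mm [-0.7  0.2 32. ] shift goal-axes mm [-0.6  0.2 32. ] turn deg [ 0.05 -0.06 -0.  ]
```

Request:
step_arm([
  {"x": 0, "y": 0, "z": 0.012, "ax": 0, "ay": 0, "az": 0},
  {"x": 0, "y": 0, "z": 0.006, "ax": 0, "ay": 0, "az": 0},
  {"x": 0, "y": 0, "z": 0.006, "ax": 0, "ay": 0, "az": 0},
  {"x": 0, "y": 0, "z": 0.005, "ax": 0, "ay": 0, "az": 0},
  {"x": 0, "y": 0, "z": 0.003, "ax": 0, "ay": 0, "az": 0},
  {"x": 0, "y": 0, "z": 0, "ax": 0, "ay": 0, "az": 0},
  {"x": 0, "y": 0, "z": 0, "ax": 0, "ay": 0, "az": 0},
])

```text
time: 25.9
eef_pos: [0.4681, -0.1125, 0.0667]
tool_rot: [[0.846, 0.533, 0.002], [0.533, -0.846, -0.001], [0.001, 0.002, -1.0]]
wrist_force: [-0.4, -1.2, 6.0]
grip_width: -0.0001
gripper_force: 3.0
```

Request:
step_arm([
  {"x": 0, "y": 0, "z": -0.03, "ax": 0, "ay": 0, "az": 0},
  {"x": 0, "y": 0, "z": -0.045, "ax": 0, "ay": 0, "az": 0},
  {"x": 0, "y": 0, "z": -0.035, "ax": 0, "ay": 0, "az": 0},
])

```text
time: 26.2
eef_pos: [0.4673, -0.1121, 0.1772]
tool_rot: [[0.846, 0.534, -0.0], [0.534, -0.846, 0.0], [-0.0, -0.0, -1.0]]
wrist_force: [0.7, -0.5, 1.0]
grip_width: -0.0005
gripper_force: 0.0
```

```bash
python3 - <<'E'
from h import *
go(cl(.125,0,.17),YAW-90)
E
```

```text
t 26.2 pos [ 0.4673 -0.1121  0.1772] F [ 0.7 -0.5  1. ] w -0.0005
 shift now-axes mm [249.  -29.5   7.2] shift goal-axes mm [249.1 -29.3   7.2] turn deg [-0.03  0.   -0.05]
```

Request:
step_arm([
  {"x": 0.0415, "y": -0.0049, "z": 0, "ax": 0, "ay": 0, "az": 0},
  {"x": 0.0415, "y": -0.0049, "z": 0, "ax": 0, "ay": 0, "az": 0},
  {"x": 0.0415, "y": -0.0049, "z": 0, "ax": 0, "ay": 0, "az": 0},
  {"x": 0.0415, "y": -0.0049, "z": 0, "ax": 0, "ay": 0, "az": 0},
  {"x": 0.0415, "y": -0.0049, "z": 0, "ax": 0, "ay": 0, "az": 0},
  {"x": 0.0415, "y": -0.0049, "z": 0, "ax": 0, "ay": 0, "az": 0},
  {"x": 0, "y": 0, "z": 0.03, "ax": 0, "ay": 0, "az": 0},
  {"x": 0, "y": 0, "z": 0.02, "ax": 0, "ay": 0, "az": 0},
  {"x": 0, "y": 0, "z": 0, "ax": 0, "ay": 0, "az": 0},
  {"x": 0, "y": 0, "z": 0, "ax": 0, "ay": 0, "az": 0},
  {"x": 0, "y": 0, "z": 0, "ax": 0, "ay": 0, "az": 0},
], grip=0.065)

```text
time: 27.3
eef_pos: [0.6629, 0.0453, 0.1276]
tool_rot: [[0.846, 0.533, 0.002], [0.533, -0.846, 0.0], [0.002, 0.001, -1.0]]
wrist_force: [-0.0, -0.0, 0.7]
grip_width: 0.065
gripper_force: 0.0
```

```bash
python3 - <<'E'
from h import *
go((.662,.046,.0625),YAW-90)
t=snap("top","t9");s=snap("side","s9")
for c,A in blobs(t,(0,150,100),(8,255,255),(290,280,330,310)):
  p=plane("top",*c,.068);d=PIV-p[:2];print("red",p.round(4),A,"theta",np.radians(YAW)+.32-np.arctan2(d[1],d[0]))
E
```

```text
t 27.3 pos [0.6629 0.0453 0.1276] F [-0.  -0.   0.7] w 0.065
 shift now-axes mm [-0.5 -1.1 65.1] shift goal-axes mm [-0.4 -1.  65.1] turn deg [ 0.07 -0.12 -0.07]
red [ 0.4763 -0.1187  0.068 ] 73 theta 0.0003051801997419057
```

Request:
step_arm([
  {"x": 0, "y": -0.001, "z": 0.03, "ax": 0, "ay": 0, "az": 0},
  {"x": 0, "y": 0, "z": 0.025, "ax": 0, "ay": 0, "az": 0},
  {"x": 0, "y": 0, "z": 0.009, "ax": 0, "ay": 0, "az": 0},
  {"x": 0, "y": 0, "z": 0, "ax": 0, "ay": 0, "az": 0},
  {"x": 0, "y": 0, "z": 0, "ax": 0, "ay": 0, "az": 0},
  {"x": 0, "y": 0, "z": 0, "ax": 0, "ay": 0, "az": 0},
])

```text
time: 28.0
eef_pos: [0.6629, 0.0463, 0.0642]
tool_rot: [[0.846, 0.534, 0.004], [0.534, -0.846, 0.0], [0.003, 0.002, -1.0]]
wrist_force: [-0.4, -0.8, -0.1]
grip_width: 0.065
gripper_force: 0.0
```

Request:
step_arm([
  {"x": 0, "y": 0, "z": 0, "ax": 0, "ay": 0, "az": 0},
  {"x": 0, "y": 0, "z": 0, "ax": 0, "ay": 0, "az": 0},
  {"x": 0, "y": 0, "z": 0, "ax": 0, "ay": 0, "az": 0},
  {"x": 0, "y": 0, "z": 0, "ax": 0, "ay": 0, "az": 0},
  {"x": 0, "y": 0, "z": 0, "ax": 0, "ay": 0, "az": 0},
  {"x": 0, "y": 0, "z": 0, "ax": 0, "ay": 0, "az": 0},
], grip=0.015)

```text
time: 28.6
eef_pos: [0.6624, 0.0463, 0.0628]
tool_rot: [[0.846, 0.534, 0.002], [0.534, -0.846, -0.0], [0.002, 0.001, -1.0]]
wrist_force: [0.1, -0.1, 5.4]
grip_width: 0.0293
gripper_force: 60.2
```

```bash
python3 - <<'E'
from h import *
go((.662,.046,.0625),YAW-90)
E
```

```text
t 28.6 pos [0.6624 0.0463 0.0628] F [ 0.1 -0.1  5.4] w 0.0293
 shift now-axes mm [-0.5  0.1  0.3] shift goal-axes mm [-0.5  0.1  0.3] turn deg [ 0.06 -0.09 -0.05]
```

Request:
step_arm([
  {"x": 0, "y": 0, "z": -0.002, "ax": 0, "ay": 0, "az": 0},
  {"x": -0.0015, "y": 0, "z": 0, "ax": 0, "ay": 0, "az": 0},
  {"x": -0.0012, "y": 0, "z": 0, "ax": 0, "ay": 0, "az": 0},
  {"x": 0, "y": 0, "z": 0.0015, "ax": 0, "ay": 0, "az": 0},
  {"x": 0, "y": 0, "z": 0, "ax": 0, "ay": 0, "az": 0},
  {"x": 0, "y": 0, "z": 0, "ax": 0, "ay": 0, "az": 0},
])

```text
time: 29.2
eef_pos: [0.659, 0.0449, 0.0628]
tool_rot: [[0.846, 0.534, -0.001], [0.534, -0.846, -0.0], [-0.001, -0.001, -1.0]]
wrist_force: [-5.6, -0.5, 6.1]
grip_width: 0.0294
gripper_force: 60.2
```

Request:
step_arm([
  {"x": 0, "y": 0, "z": 0, "ax": 0, "ay": 0, "az": 0},
  {"x": 0, "y": 0, "z": 0, "ax": 0, "ay": 0, "az": 0},
  {"x": 0, "y": 0, "z": 0, "ax": 0, "ay": 0, "az": 0},
  {"x": 0, "y": 0, "z": -0.02, "ax": 0, "ay": 0, "az": 0},
  {"x": 0, "y": 0, "z": -0.04, "ax": 0, "ay": 0, "az": 0},
  {"x": 0, "y": 0, "z": -0.045, "ax": 0, "ay": 0, "az": 0},
  {"x": 0, "y": 0, "z": 0, "ax": 0, "ay": 0, "az": 0},
  {"x": 0, "y": 0, "z": 0, "ax": 0, "ay": 0, "az": 0},
], grip=0.055)

```text
time: 30.0
eef_pos: [0.6605, 0.0449, 0.1694]
tool_rot: [[0.846, 0.534, 0.004], [0.534, -0.846, 0.0], [0.004, 0.002, -1.0]]
wrist_force: [-0.5, -0.3, -0.9]
grip_width: 0.0552
gripper_force: 0.0
```

```bash
python3 - <<'E'
from h import *
go(cl(-.088,0,.17),YAW-90)
E
```

```text
t 30.0 pos [0.6605 0.0449 0.1694] F [-0.5 -0.3 -0.9] w 0.0552
 shift now-axes mm [-211.1    0.4   -1.3] shift goal-axes mm [-2.111e+02  2.000e-01 -6.000e-01] turn deg [ 0.13 -0.21 -0.05]
```

Request:
step_arm([
  {"x": -0.0422, "y": 0, "z": 0, "ax": 0, "ay": 0, "az": 0},
  {"x": -0.0422, "y": 0, "z": 0, "ax": 0, "ay": 0, "az": 0},
  {"x": -0.0422, "y": 0, "z": 0, "ax": 0, "ay": 0, "az": 0},
  {"x": -0.0422, "y": 0, "z": 0, "ax": 0, "ay": 0, "az": 0},
  {"x": -0.0422, "y": 0, "z": 0, "ax": 0, "ay": 0, "az": 0},
  {"x": 0, "y": 0, "z": 0, "ax": 0, "ay": 0, "az": 0},
  {"x": 0, "y": 0, "z": 0, "ax": 0, "ay": 0, "az": 0},
], grip=0.0854)

```text
time: 30.7
eef_pos: [0.4802, -0.0679, 0.1659]
tool_rot: [[0.847, 0.532, -0.001], [0.532, -0.847, 0.001], [-0.001, -0.001, -1.0]]
wrist_force: [0.5, 0.4, 0.3]
grip_width: 0.0856
gripper_force: 0.0
```

```bash
cat > prof.py <<'E'
from h import *
import sys
C={c:robot.camera_info(c) for c in("top",)}
def pr(P):
    T=np.linalg.inv(np.array(C["top"]["T"]));q=(np.array(C["top"]["K"])@(T[:3,:3]@P.T+T[:3,3:])).T;return (q[:,:2]/q[:,2:]).astype(np.float32)
for f in sys.argv[1:]:
    im=cv2.imread(f"pics/{f}.png")[...,::-1].astype(np.float32)
    for n,a in(("in",.05),("out",.136)):
        xs=np.arange(a,a+.02,.002);p=0
        for y in(-.01,-.005,0,.005,.01):
            uv=pr(np.array([cl(x,y,.079) for x in xs]));p=p+cv2.remap(im,uv[:,:1].T.copy(),uv[:,1:].T.copy(),cv2.INTER_LINEAR)[0]/5
        print(f,n,a,(p[:,0] if n=="out" else p.max(1)-p.min(1)).astype(int),(p[:,1]).astype(int))
E
python3 - <<'E'
from h import *
go(cl(-.088,0,.048),YAW-90)
snap("top","t10");snap("side","s10")
E
python3 prof.py t0 t7 t8 t10
```

```text
t 30.7 pos [ 0.4802 -0.0679  0.1659] F [0.5 0.4 0.3] w 0.0856
 shift now-axes mm [  1.7   1.2 117.9] shift goal-axes mm [  1.6   1.1 117.9] turn deg [-0.07  0.05 -0.14]
t0 in 0.05 [17 16 34 75 77 65 61 38 10  5  5] [ 45  45  67 110 122 114 112 120 130 143 142]
t0 out 0.136 [77 56 49 54 74 94 96 95 95 94] [122 123 112 113 114  73  49  45  49  49]
t7 in 0.05 [12 12 12 12 12 12 12 12 12 12 12] [160 159 157 156 156 155 154 153 153 152 151]
t7 out 0.136 [129 144 148 144 149 132 104  92  93  93] [108 101  96  92  94  86  60  48  49  49]
t8 in 0.05 [ 21  37  35  46  97 131 114 104  87  28   3] [ 55  40  33  38  63  91  98  91  97 120 137]
t8 out 0.136 [125 129 155 148 142 148 128  97  90  90] [122 106 102  92  86  89  79  55  47  46]
t10 in 0.05 [12 12 12 12 12 12 12 12 12 12 12] [160 159 158 157 156 155 154 153 152 152 151]
t10 out 0.136 [157 151 149 134 105  93  92  94  94  94] [104  96  91  83  62  49  49  49  49  50]
```

The module shifted 3.7 mm inward, with its outer edge now at .1435. The earlier squeeze pushed it out about 1.8 mm, so it should end near flush (.1455). I'll squeeze the same way as before.

Request:
step_arm([
  {"x": 0.001, "y": 0.0005, "z": 0.035, "ax": 0, "ay": 0, "az": 0},
  {"x": 0, "y": 0, "z": 0.035, "ax": 0, "ay": 0, "az": 0},
  {"x": 0, "y": 0, "z": 0.025, "ax": 0, "ay": 0, "az": 0},
  {"x": 0, "y": 0, "z": 0.015, "ax": 0, "ay": 0, "az": 0},
  {"x": 0, "y": 0, "z": 0.004, "ax": 0, "ay": 0, "az": 0},
  {"x": 0, "y": 0, "z": 0, "ax": 0, "ay": 0, "az": 0},
  {"x": 0, "y": 0, "z": 0, "ax": 0, "ay": 0, "az": 0},
])

```text
time: 31.5
eef_pos: [0.4833, -0.0676, 0.0548]
tool_rot: [[0.846, 0.534, 0.002], [0.534, -0.846, -0.0], [0.002, 0.002, -1.0]]
wrist_force: [0.0, -0.4, -0.2]
grip_width: 0.0856
gripper_force: 0.0
```

Request:
step_arm([
  {"x": 0, "y": 0, "z": 0, "ax": 0, "ay": 0, "az": 0},
  {"x": 0, "y": 0, "z": 0, "ax": 0, "ay": 0, "az": 0},
  {"x": 0, "y": 0, "z": 0, "ax": 0, "ay": 0, "az": 0},
  {"x": 0, "y": 0, "z": 0, "ax": 0, "ay": 0, "az": 0},
], grip=0.062)

```text
time: 31.9
eef_pos: [0.4837, -0.0688, 0.0559]
tool_rot: [[0.846, 0.533, 0.005], [0.533, -0.846, -0.003], [0.002, 0.005, -1.0]]
wrist_force: [1.1, -4.1, 6.2]
grip_width: 0.0623
gripper_force: 5.1
```

Request:
step_arm([
  {"x": 0, "y": 0, "z": -0.001, "ax": 0, "ay": 0, "az": 0},
  {"x": 0, "y": 0, "z": -0.001, "ax": 0, "ay": 0, "az": 0},
  {"x": 0, "y": 0, "z": 0, "ax": 0, "ay": 0, "az": 0},
  {"x": 0, "y": 0, "z": 0, "ax": 0, "ay": 0, "az": 0},
], grip=0.045)

```text
time: 32.3
eef_pos: [0.4833, -0.0691, 0.0575]
tool_rot: [[0.846, 0.533, 0.004], [0.533, -0.846, -0.003], [0.001, 0.005, -1.0]]
wrist_force: [-0.0, -5.1, 4.6]
grip_width: 0.0453
gripper_force: 8.4
```

Request:
step_arm([
  {"x": 0, "y": 0, "z": 0, "ax": 0, "ay": 0, "az": 0},
  {"x": 0, "y": 0, "z": -0.001, "ax": 0, "ay": 0, "az": 0},
  {"x": 0, "y": 0, "z": 0, "ax": 0, "ay": 0, "az": 0},
  {"x": 0, "y": 0, "z": 0, "ax": 0, "ay": 0, "az": 0},
], grip=0.035)

```text
time: 32.7
eef_pos: [0.4832, -0.0692, 0.0581]
tool_rot: [[0.846, 0.533, 0.003], [0.533, -0.846, -0.003], [0.001, 0.005, -1.0]]
wrist_force: [-0.3, -6.1, 3.0]
grip_width: 0.0347
gripper_force: 9.6
```

Request:
step_arm([
  {"x": 0, "y": 0, "z": -0.001, "ax": 0, "ay": 0, "az": 0},
  {"x": 0, "y": 0, "z": 0, "ax": 0, "ay": 0, "az": 0},
  {"x": 0, "y": 0, "z": 0, "ax": 0, "ay": 0, "az": 0},
  {"x": 0, "y": 0, "z": 0, "ax": 0, "ay": 0, "az": 0},
], grip=0.028)

```text
time: 33.1
eef_pos: [0.4827, -0.069, 0.0588]
tool_rot: [[0.846, 0.533, 0.002], [0.533, -0.846, -0.003], [0.0, 0.004, -1.0]]
wrist_force: [-2.5, -4.8, 4.2]
grip_width: 0.0297
gripper_force: 59.2
```

Request:
step_arm([
  {"x": 0, "y": 0, "z": -0.001, "ax": 0, "ay": 0, "az": 0},
  {"x": 0, "y": 0, "z": 0, "ax": 0, "ay": 0, "az": 0},
])

```text
time: 33.3
eef_pos: [0.4827, -0.0689, 0.0589]
tool_rot: [[0.846, 0.533, 0.002], [0.533, -0.846, -0.003], [-0.0, 0.004, -1.0]]
wrist_force: [0.2, -5.0, -0.6]
grip_width: 0.03
gripper_force: 59.3
```

Request:
step_arm([
  {"x": 0, "y": 0, "z": 0, "ax": 0, "ay": 0, "az": 0},
  {"x": 0, "y": 0, "z": 0, "ax": 0, "ay": 0, "az": 0},
  {"x": 0, "y": 0, "z": 0, "ax": 0, "ay": 0, "az": 0},
], grip=0.045)

```text
time: 33.6
eef_pos: [0.4821, -0.0671, 0.0584]
tool_rot: [[0.846, 0.534, -0.0], [0.534, -0.846, 0.001], [0.0, -0.001, -1.0]]
wrist_force: [0.5, -0.2, -0.5]
grip_width: 0.0447
gripper_force: 0.0
```

Request:
step_arm([
  {"x": 0, "y": 0, "z": 0, "ax": 0, "ay": 0, "az": 0},
  {"x": 0, "y": 0, "z": 0, "ax": 0, "ay": 0, "az": 0},
  {"x": 0, "y": 0, "z": 0, "ax": 0, "ay": 0, "az": 0},
  {"x": 0, "y": 0, "z": 0, "ax": 0, "ay": 0, "az": 0},
], grip=0.08)

```text
time: 34.0
eef_pos: [0.4822, -0.0674, 0.0583]
tool_rot: [[0.846, 0.534, 0.0], [0.534, -0.846, 0.0], [0.0, -0.0, -1.0]]
wrist_force: [-0.7, -0.1, 0.5]
grip_width: 0.0798
gripper_force: 0.0
```

Request:
step_arm([
  {"x": 0, "y": 0, "z": -0.03, "ax": 0, "ay": 0, "az": 0},
  {"x": 0, "y": 0, "z": -0.045, "ax": 0, "ay": 0, "az": 0},
  {"x": 0, "y": 0, "z": -0.045, "ax": 0, "ay": 0, "az": 0},
  {"x": 0, "y": 0.045, "z": -0.01, "ax": 0, "ay": 0, "az": 0},
  {"x": 0, "y": 0.045, "z": 0, "ax": 0, "ay": 0, "az": 0},
  {"x": 0, "y": 0.045, "z": 0, "ax": 0, "ay": 0, "az": 0},
  {"x": 0, "y": 0.045, "z": 0, "ax": 0, "ay": 0, "az": 0},
  {"x": 0, "y": 0.045, "z": 0, "ax": 0, "ay": 0, "az": 0},
  {"x": 0, "y": 0.045, "z": 0, "ax": 0, "ay": 0, "az": 0},
  {"x": 0, "y": 0.045, "z": 0, "ax": 0, "ay": 0, "az": 0},
  {"x": 0, "y": 0, "z": 0, "ax": 0, "ay": 0, "az": 0},
])

```text
time: 35.1
eef_pos: [0.6509, -0.3386, 0.1812]
tool_rot: [[0.848, 0.53, -0.007], [0.53, -0.848, 0.003], [-0.004, -0.006, -1.0]]
wrist_force: [0.3, 0.4, -1.7]
grip_width: 0.0799
gripper_force: 0.0
```

```bash
python3 - <<'E'
from h import *
t=snap("top","t11");s=snap("side","s11")
for c,A in blobs(t,(0,150,100),(8,255,255),(290,280,330,310)):
  p=plane("top",*c,.068);d=PIV-p[:2];print("red",p.round(4),A,"theta",np.radians(YAW)+.32-np.arctan2(d[1],d[0]))
for c,A in blobs(t,(45,80,60),(85,255,255),(368,285,412,340)):print("green in tray",plane("top",*c,.036).round(4),A)
E
python3 prof.py t0 t8 t11
```

```text
red [ 0.4607 -0.1031  0.068 ] 78 theta 0.17534711698811944
green in tray [ 0.4887 -0.3333  0.036 ] 8
green in tray [ 0.4072 -0.33    0.036 ] 50
t0 in 0.05 [17 16 34 75 77 65 61 38 10  5  5] [ 45  45  67 110 122 114 112 120 130 143 142]
t0 out 0.136 [77 56 49 54 74 94 96 95 95 94] [122 123 112 113 114  73  49  45  49  49]
t8 in 0.05 [ 21  37  35  46  97 131 114 104  87  28   3] [ 55  40  33  38  63  91  98  91  97 120 137]
t8 out 0.136 [125 129 155 148 142 148 128  97  90  90] [122 106 102  92  86  89  79  55  47  46]
t11 in 0.05 [ 36  40  74 130 128 106  99  57   4  10   7] [ 32  35  52  87  97  91  87 103 125 138 135]
t11 out 0.136 [143 158 144 141 136 105  91  89  91  91] [ 99 101  92  90  93  65  48  45  47  47]
```

The edge profiles now match the original green seating to well under 1 mm. The ratchet is locked at about 0.18, the green module is in the tray (partly hidden by the arm in this view), and the robot is clear of everything. I'll hand it in.

```bash
python3 -c "
from cell import robot
print(robot.finish_job())"
```

```text
the job is handed in; nothing more can be done
None
```

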